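# Roll the spare grinding wheel into its rack

### The arm

A 7-joint arm with a two-finger parallel gripper is mounted at the origin on the work surface. World frame = base frame: x ahead of the robot, y to its left, z up, the work surface at z = 0. Lengths are in m, angles in rad, forces in N, time in s.
With the tool pointing down it reaches from about 0.425 to 0.925 m from the base axis. Payload 6.8 kg.
Tool frame: the origin (TCP) lies at the very end of the fingers, on their centre line; the grasp point (between the pads) lies 19 mm behind it; z points along the fingers, x is the direction in which the jaws open and shut, and the axes are right-handed (so a half turn about z gives the same grasp; the last joint's range is limited). The gripper opens to 85 mm and grips with 20 to 120 N. Pads are 22 mm wide; open, the fingers measure 114 mm over their backs; the gripper's body (76 mm by 85 mm) begins 54 mm behind the grasp point. The pads swing forward as they close: fully open they stand 13 mm farther back than shut.
Start: joints at [-1.292, 0.477, 0.022, 1.555, -0.011, 1.109, -0.083], TCP at [0.255, 0.625, 0.194] pointing down, gripper open.
Joint ranges: [-2.96, 2.96], [-0.34, 2.1], [-1.41, 1.46], [0.24, 2.44], [-1.37, 4.51], [0.17, 1.92], [-2.96, 2.96]. Speed limits (rad/s): [2.39, 2.39, 3.14, 3.14, 3.14, 3.14, 3.14].

### API

Orientations are given as a rotation vector (axis times angle).
In Python, from bench import get_obs, imaging, hand_in gives the robot as it stands.
- The arm moves only by the tool send_rows, never from a script. Its argument "motion" is a list of rows, each an object with "dp": the shift along the world's x, y, z in m, a list of three; "rot": the turn, a rotation vector about the world's x, y, z in rad, a list of three; "grip": the finger opening in m, from 0 to 0.0854. In form: [{"dp": [dx, dy, dz], "rot": [ax, ay, az], "grip": grip}, ...]. A call has 1 to 20 rows; each row shifts and turns the pose as measured when the row begins; what a row does not reach is not made up. A row lasts 1/8 s, in which the tool goes at most 62.5 mm and 10.7 degrees, less where a joint would pass 70% of its speed; a pose out of reach is approached as far as the arm can. A call is refused whole if a number of a shift passes 0.0625 or a number of a turn 0.188, either way. A call with a gripper value outside its range is refused whole. The fingers move at their own pace and stop on an object; "grip_force" is the grip in N (left out, the last holds). Time passes only in rows, so rows that do not move let the fingers close. It gives the time, the measured TCP pose, the force and the opening at its end, in the units of the state.
- get_obs(): the state, without advancing time (a new reading comes with each control period).
- imaging.grab_frame(name): name is "scene" or "top"; returns a dict with "img" (480x640x3 uint8, red, green, blue), "fx", "fy", "cx", "cy" (pixels), "R" (3x3) and "t" (3): a world point X has camera coordinates R X + t. Camera axes: x right, y down, z forward; pixel columns grow to the right and rows downward; lengths in m; the calibration is good to about 2 mm. A picture is of the moment at which its call begins. There is no depth.
- hand_in(): hands the job in, once; it reports no verdict.
The state is a dict: "clock": time; "joints": joint angles; "qvel": joint speeds; "tau": joint torques, N m; "tcp_pos": TCP position; "orientation": TCP orientation; "contact_force": force on the tool from outside, world axes, zero at the start; "moment": the same for the moment, N m; "grip_width": finger opening in m.
Only numpy, scipy, OpenCV 4.12 (cv2) and the standard library are available. Lean on these libraries where they do the work, as an engineer would, in place of code of your own. Each camera call takes 0.05 s, during which the arm holds its last target. There are 200 camera calls.

### The job

Roll the spare grinding wheel along the bench on its rim to the wheel rack and into the empty bay, without lifting it or letting it fall. Push it in past the sprung keeper until you feel it meet the stop, press it home there with about a kilogram's push (10 N) more than the keeper's drag - no harder, for the wheel is brittle - and leave it standing against the stop. Do not disturb the other wheel or the things on the bench.

Things in the scene. Friction and masses are not known exactly. Their poses are not given: they have to be found in the camera images.
- wheel: Spare grinding wheel: grey disc, diameter 125 mm, 20 mm thick, 0.4-0.7 kg, standing free on its flat rim (tips if leant over 9 deg). Origin: its centre, 62.5 mm up. y = the disc's axis; at the start z is up and x is its heading to the rack, within 0.12 rad of the bay's. Starts at rack x = -330 to -260 mm, within 15 mm of the bay's centre line. Rolling drag soon stops it when let go slowly.
- rack: Plywood rack fixed to the bench: two bays side by side, panels 95 mm high, open on top and in front, no floor. Origin: on the bench in the empty bay, 62.5 mm in front of the backboard, on the bay's centre line. x runs level into the bay, z up. The fixed panel's face is at y = -10 mm, from x = -12 mm to the backboard. A wheel that is home has its centre between x = -23 and -3 mm (see backboard).
- mouth (a point): Middle of the empty bay's front, at rack x = -40 mm, y = 0, 62.5 mm up (axes as the rack's). Thin splayed lips, 30 degrees, stand 48 mm apart here and close in to the panel and keeper at x = -12 mm. The bench in front is clear. When the wheel bears on the stop, friction on the bench takes up to half of the push above the drag.
- keeper (a joint): Sprung wooden keeper plate opposite the fixed panel: how far (m) it is pushed aside, towards rack +y. At 0 its face is at rack y = +7 mm; the wheel pushes it 3 mm aside, where it presses with about 4 N (0.7 N per mm). It makes the wheel drag: 3 to 10 N of push in the bay, up to 20 N at the lips while it squares the wheel up, not the same each time; it holds the wheel where it is left.
- backboard: Upright board across the bays' far end, with the empty bay's stop: a wooden bar through the board at wheel-centre height, clamped anywhere from 3 to 23 mm proud of its front face for other wheel sizes. How far is not measured: feel for it. It is stiff: the push rises at once. Under 3 N on it does not seat the wheel, over 16 N may crack it. Origin: on the bench, middle of the front face.
- stored_wheel: Another wheel of the same kind, standing in the other bay, centred at rack y = -85 mm. Origin: its centre. Leave alone.
- plane: Iron bench plane, 235 x 56 mm, 115 mm high, on the bench. Origin: under its middle. Leave alone.
- mallet: Joiner's wooden mallet lying on the bench, head 65 x 130 x 90 mm, 343 mm long. Origin: on the bench under the handle, 130 mm from the head's middle. Leave alone.
- bottle: Clear plastic bottle, 66 mm diameter, 200 mm tall. Origin: under its middle. Leave alone.
There are look-alikes about, which are no part of the job. What is shaped like the wheel but blue is not meant.

How it is judged:
On the way, in this order (a step that is already met when the one before it is completed fails the run):
1. the wheel has rolled on its rim through most of half a turn on the way to the rack (angle between wheel's own z axis and vertical above 2.2 rad and x of wheel in the frame of rack below -0.05 m).
2. the wheel is in the empty bay and is pressed on the stop with 3 N or more (contact force between wheel and backboard above 3 N and x of wheel in the frame of rack above -0.026 m and y of wheel in the frame of rack between -0.01 and 0.01 m), for 0.2 s.
At the end, for the whole second after the job is handed in: The wheel stands upright on the bench in the empty bay, released and at rest, its rim touching the stop, its centre within 3 mm of the bay's centre line and its axis within 4 degrees of square to the bay (x of wheel in the frame of rack above -0.026 m and y of wheel in the frame of rack between -0.003 and 0.003 m and height (world z) of wheel below 0.0655 m and angle between the y axis of wheel and the y axis of rack, either way round below 0.07 rad and linear speed of wheel below 0.01 m/s and contact force between wheel and backboard above 0.05 N).
It fails at once if the wheel is lifted off the bench (its centre more than 8 mm above its rolling height) (height (world z) of wheel above 0.0705 m).
It fails at once if the wheel leans more than 20 degrees or falls (angle between wheel's own y axis and vertical below 1.22 rad or angle between wheel's own y axis and vertical above 1.92 rad).
It fails at once if the wheel is rammed: more than 16 N between it and the stop or backboard (contact force between wheel and backboard above 16 N).
It fails at once if the stored wheel is disturbed (moved 10 mm) (distance of stored_wheel from where it was at the start of the episode above 0.01 m).
It fails at once if the plane, mallet or bottle is disturbed (moved 20 mm) (distance of any of plane, mallet, bottle from where it was at the start of the episode above 0.02 m).
It also fails if it takes over 64 s, if anything falls off the work surface, if the arm or the gripper's body presses on something with over 40 N, if the wrist force passes 120 N, or if a joint passes its speed limit or range.

## Working session

There is one attempt and no reset: what is moved stays moved. The work goes in short steps, Python scripts to look and compute and a tool call to move; the robot and the scene stay as the last step left them, time stands still between calls to the robot, and variables do not carry over. Pictures are saved under pics/ and viewed, about 8 in all and at most 12, crops included, and the job is handed in when it is done.

Besides the shell and the picture viewer there is one more tool, called after "Emit:" in YAML: its name, and indented under it one key for each argument. send_rows: Moves the arm, as the interface text tells. Its arguments: {"type":"object","properties":{"motion":{"type":"array","items":{"type":"object","properties":{"dp":{"type":"array","items":{"type":"number"}},"rot":{"type":"array","items":{"type":"number"}},"grip":{"type":"number"}}}},"grip_force":{"type":"number"}},"required":["motion"]}

```bash
mkdir -p pics; python3 - <<'E'
from bench import get_obs, imaging
import cv2
for n in("scene","top"):
    f=imaging.grab_frame(n); cv2.imwrite(f"pics/{n}0.png",f["img"][:,:,::-1]); print(n,f["fx"],f["fy"],f["cx"],f["cy"],f["R"],f["t"])
print(get_obs())
E
```

```text
scene 560.3215925307085 560.3215925307085 320.95239429897623 237.34888395297668 [[-0.08544877  0.99616744  0.01868008]
 [ 0.62291094  0.06804567 -0.77932775]
 [-0.77761203 -0.05495658 -0.62633802]] [-0.02605335 -0.29184538  1.55463482]
top 513.3562908765579 513.3562908765579 317.55847342019115 232.7051135276524 [[-0.02282105 -0.99949395 -0.02215937]
 [-0.98373342  0.02640055 -0.17768391]
 [ 0.17817901  0.01774398 -0.98383809]] [0.102994   0.56475213 1.30004008]
{'clock': 0.1, 'joints': array([-1.29206916,  0.47771942,  0.02236312,  1.55634551, -0.01150477,
        1.10927605, -0.08306629]), 'qvel': array([-5.06642493e-04, -1.62885505e-03, -9.76634175e-04, -3.14489540e-03,
       -6.46074083e-04,  3.46393423e-05,  1.24902773e-03]), 'tau': array([ 4.61153846e-03, -5.97765183e+01,  1.61320243e+00, -2.81953061e+01,
        1.27865392e-02,  5.15821535e-03, -4.85310480e-06]), 'tcp_pos': array([0.25444921, 0.62457477, 0.19332503]), 'orientation': array([ 2.60614097e+00,  1.75252054e+00, -1.99735235e-03]), 'contact_force': array([0.04289247, 0.05014942, 0.52770362]), 'moment': array([ 0.02634373,  0.03202154, -0.01995525]), 'grip_width': 0.08546676715104727}
```

View pics/scene0.png

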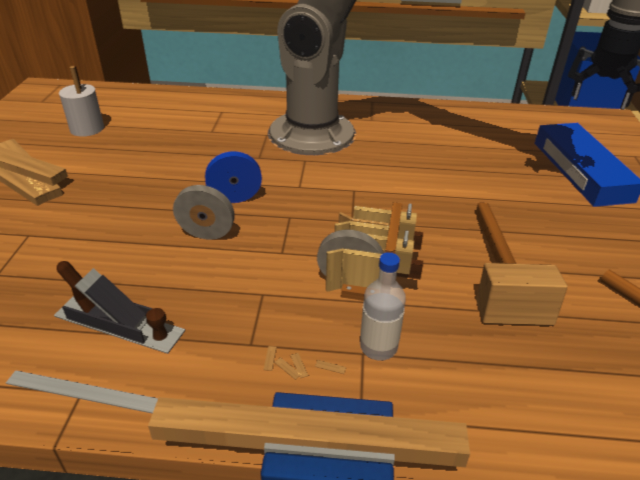

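View pics/top0.png

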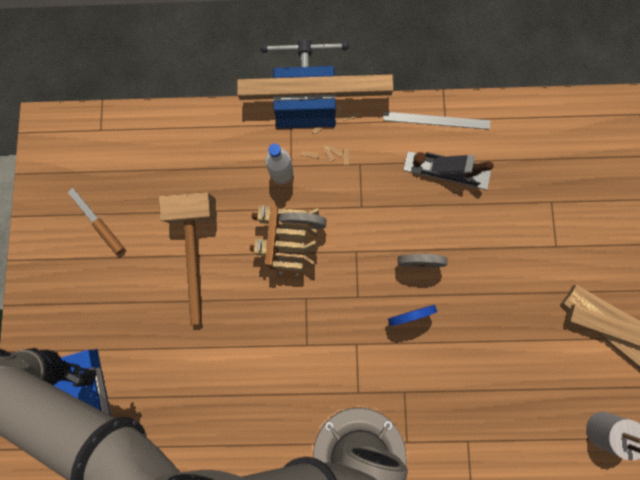

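The candidates are the grey disc at scene (205,212) / top (422,261), the blue disc at scene (233,177) and the grey disc already in the rack at scene (350,255). The free-standing grey one is the spare wheel: it stands in front of the rack's empty near bay. I'll confirm this in enlarged crops.

```bash
python3 - <<'E'
import cv2
t=cv2.imread("pics/top0.png"); s=cv2.imread("pics/scene0.png")
cv2.imwrite("pics/c1.png",cv2.resize(t[190:290,240:460],None,fx=3.6,fy=3.6,interpolation=cv2.INTER_CUBIC))
cv2.imwrite("pics/c2.png",cv2.resize(s[140:300,160:430],None,fx=2.96,fy=2.96,interpolation=cv2.INTER_CUBIC))
E
```

```text
(no output)
```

View pics/c1.png

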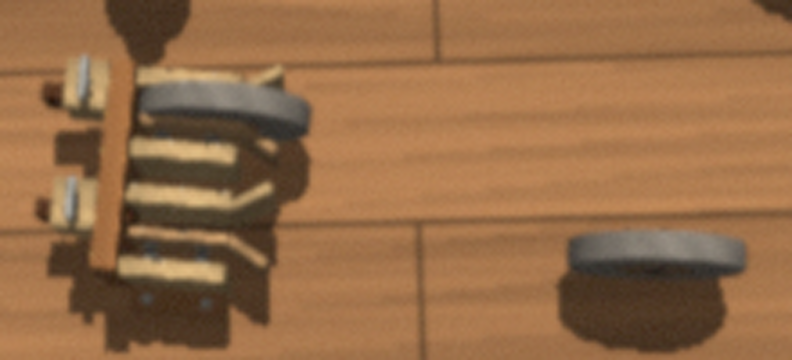

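View pics/c2.png

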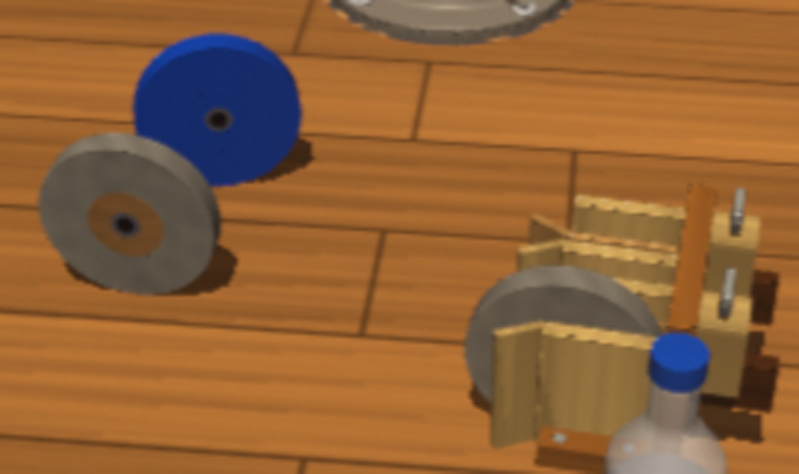

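The crops confirm it: the target is the free grey disc with a brown label, at crop c2 (125,215). Blue is the decoy, and the grey one in the rack is the stored wheel. The empty bay lies robot-side, between the panel at c1 (180,195) and the thin keeper at c1 (180,235). Next I'll fit the wheel by silhouette and zoom in on the rack.

```bash
cat > h.py <<'E'
import numpy as np, cv2
from scipy.optimize import minimize
def proj(f,X):
    c=np.asarray(X,float)@np.asarray(f["R"]).T+f["t"]
    return c[:,:2]/c[:,2:]*[f["fx"],f["fy"]]+[f["cx"],f["cy"]]
def ray(f,u,v,z):
    R=np.asarray(f["R"]);C=-R.T@f["t"]
    d=R.T@np.array([(u-f["cx"])/f["fx"],(v-f["cy"])/f["fy"],1.]);return C+d*(z-C[2])/d[2]
def wheelmask(f,x,y,h,S=4):
    a=np.linspace(0,2*np.pi,60);d=np.array([np.cos(h),np.sin(h)]);n=np.array([-d[1],d[0]])
    P=[np.r_[np.array([x,y])+d*.0625*np.cos(t)+n*s,.0625+.0625*np.sin(t)] for t in a for s in(-.01,.01)]
    m=np.zeros((480*S,640*S),np.uint8)
    cv2.fillConvexPoly(m,cv2.convexHull(np.round(((proj(f,P)+.5)*S-.5)).astype(np.int32)),1)
    return m
def greymask(f,x,y,r=75):
    hsv=cv2.cvtColor(f["img"],cv2.COLOR_RGB2HSV)
    u,v=proj(f,[[x,y,.0625]])[0]
    m=((hsv[...,1]<70)&(hsv[...,2]>60)).astype(np.uint8)
    w=np.zeros_like(m);cv2.circle(w,(int(u),int(v)),r,1,-1);m&=w
    c,_=cv2.findContours(m,cv2.RETR_EXTERNAL,cv2.CHAIN_APPROX_NONE)
    b=max(c,key=cv2.contourArea);m[:]=0;cv2.drawContours(m,[b],-1,1,-1);return m
def fit(fs,x,y,h,r=55):
    S=4;M=[cv2.resize(greymask(f,x,y,r),None,fx=S,fy=S,interpolation=cv2.INTER_NEAREST) for f in fs]
    def cost(p):
        return sum((lambda w:1-(w&m).sum()/(w|m).sum())(wheelmask(f,p[0],p[1],p[2])) for f,m in zip(fs,M))
    s=np.array([[0,0,0],[.008,0,0],[0,.008,0],[0,0,.1]])+[x,y,h]
    o=minimize(cost,[x,y,h],method="Nelder-Mead",options=dict(initial_simplex=s,xatol=2e-4,fatol=1e-4,maxiter=120));return o.x,o.fun
E
python3 - <<'E'
from bench import imaging
from h import *
F={n:imaging.grab_frame(n) for n in("scene","top")}
p=ray(F["top"],422,261,.08);print(p)
print("both",fit(list(F.values()),p[0],p[1],1.57))
for n in F: print(n,fit([F[n]],p[0],p[1],1.57))
a=cv2.resize(F["top"]["img"][195:280,245:330,::-1],None,fx=7,fy=7,interpolation=cv2.INTER_CUBIC)
cv2.imwrite("pics/r1.png",a)
b=cv2.resize(F["scene"]["img"][195:300,310:430,::-1],None,fx=6.5,fy=5.7,interpolation=cv2.INTER_CUBIC);cv2.imwrite("pics/r2.png",b[:600])
E
```

```text
[ 0.48187325 -0.17517816  0.08      ]
both (array([ 0.4849456 , -0.17703824,  1.54833222]), np.float64(0.4474034016471161))
scene (array([ 0.48229603, -0.1753711 ,  1.42150664]), np.float64(0.06679641509887313))
top (array([ 0.48571229, -0.17847712,  1.56320166]), np.float64(0.3453215788419155))
```

View pics/r1.png

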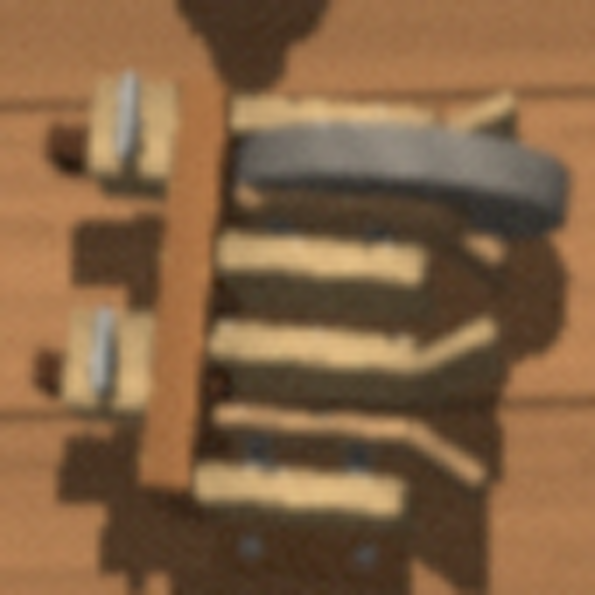

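```bash
python3 - <<'E'
from bench import imaging
from h import *
f=imaging.grab_frame("top")
g=lambda u,v,z=.095:ray(f,245+u/7-.5,195+v/7-.5,z)[:2].round(4)
for n,u,v in[("panelL",218,358),("panelR",413,370),("lipTip",495,328),("keepL",218,405),("keepR",408,428),("keepTip",485,478),("bbTop",228,95),("bbBot",195,488),("blkTopL",200,465),("blkTopR",405,480),("p2L",222,235),("p2R",425,248)]: print(n,g(u,v))
h=lambda u,v,z:ray(f,240+u/3.6-.5,190+v/3.6-.5,z)[:2].round(4)
print("wheel top: ends z=.0625..",[h(u,v,.0625) for u,v in[(568,236),(568,268),(745,236),(745,272)]])
print("mid top z=.125",[h(657,v,.125) for v in(230,258)])
s=f["img"][245:280,390:455].astype(int); hsv=cv2.cvtColor(f["img"],cv2.COLOR_RGB2HSV)
for c in(400,408,416,423,430,437,443):
    print(c,[tuple(hsv[r,c,1:]) for r in range(250,274)])
E
```

```text
panelL [0.5288 0.1954]
panelR [0.5225 0.1247]
lipTip [0.5371 0.0946]
keepL [0.5115 0.1956]
keepR [0.5014 0.1269]
keepTip [0.4825 0.0994]
bbTop [0.6265 0.1909]
bbBot [0.4815 0.2041]
blkTopL [0.4898 0.2022]
blkTopR [0.4825 0.1283]
p2L [0.5742 0.1936]
p2R [0.5673 0.1195]
wheel top: ends z=.0625.. [array([ 0.501 , -0.1158]), array([ 0.478 , -0.1146]), array([ 0.4978, -0.242 ]), array([ 0.4719, -0.2403])]
mid top z=.125 [array([ 0.4953, -0.168 ]), array([ 0.4761, -0.1669])]
400 [(np.uint8(138), np.uint8(133)), (np.uint8(133), np.uint8(140)), (np.uint8(135), np.uint8(157)), (np.uint8(138), np.uint8(161)), (np.uint8(133), np.uint8(152)), (np.uint8(102), np.uint8(125)), (np.uint8(58), np.uint8(96)), (np.uint8(31), np.uint8(82)), (np.uint8(31), np.uint8(83)), (np.uint8(33), np.uint8(84)), (np.uint8(35), np.uint8(81)), (np.uint8(29), np.uint8(79)), (np.uint8(35), np.uint8(73)), (np.uint8(38), np.uint8(61)), (np.uint8(45), np.uint8(57)), (np.uint8(76), np.uint8(64)), (np.uint8(116), np.uint8(75)), (np.uint8(126), np.uint8(75)), (np.uint8(136), np.uint8(75)), (np.uint8(140), np.uint8(71)), (np.u
[... 3919 characters left out ...]
t8(151)), (np.uint8(139), np.uint8(160)), (np.uint8(136), np.uint8(163)), (np.uint8(135), np.uint8(160)), (np.uint8(120), np.uint8(149)), (np.uint8(72), np.uint8(135)), (np.uint8(45), np.uint8(119)), (np.uint8(33), np.uint8(116)), (np.uint8(35), np.uint8(115)), (np.uint8(32), np.uint8(113)), (np.uint8(33), np.uint8(109)), (np.uint8(33), np.uint8(108)), (np.uint8(38), np.uint8(87)), (np.uint8(39), np.uint8(66)), (np.uint8(64), np.uint8(68)), (np.uint8(114), np.uint8(105)), (np.uint8(128), np.uint8(149)), (np.uint8(138), np.uint8(166)), (np.uint8(139), np.uint8(165)), (np.uint8(140), np.uint8(166)), (np.uint8(138), np.uint8(166)), (np.uint8(136), np.uint8(169)), (np.uint8(139), np.uint8(172))]
```

View pics/r2.png

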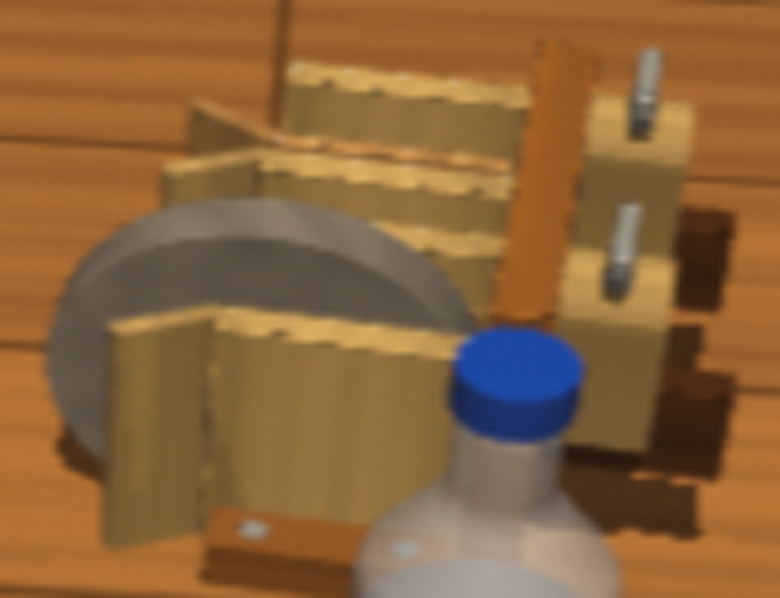

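```bash
sed -i 's/\[...,1\]<70)&(hsv\[...,2\]>60)/[...,1]<85)\&(hsv[...,2]>35)/' h.py; python3 - <<'E'
from bench import imaging
from h import *
F={n:imaging.grab_frame(n) for n in("scene","top")}
print("both",fit(list(F.values()),.484,-.177,1.5))
for n in F: print(n,fit([F[n]],.484,-.177,1.5))
T=F["top"];S=F["scene"]
out=[]
for f in(T,S):
    u,v=proj(f,[[.484,-.177,.0625]])[0].astype(int)
    im=f["img"].copy()
    m=greymask(f,.484,-.177,55)
    c,_=cv2.findContours(m,cv2.RETR_EXTERNAL,cv2.CHAIN_APPROX_NONE);im=cv2.resize(im[v-40:v+40,u-40:u+40],None,fx=5,fy=5)
    cv2.polylines(im,[((c[0].reshape(-1,2)-[u-40,v-40])*5+2)],True,(255,0,0))
    out.append(im)
cv2.imwrite("pics/m.png",np.hstack(out)[:,:,::-1])
E
```

```text
both (array([ 0.48454835, -0.17672109,  1.51481278]), np.float64(0.16167382794980545))
scene (array([ 0.48281583, -0.17553811,  1.43840021]), np.float64(0.04814876703826598))
top (array([ 0.4845234 , -0.17759596,  1.51500609]), np.float64(0.09248385202583675))
```

View pics/m.png

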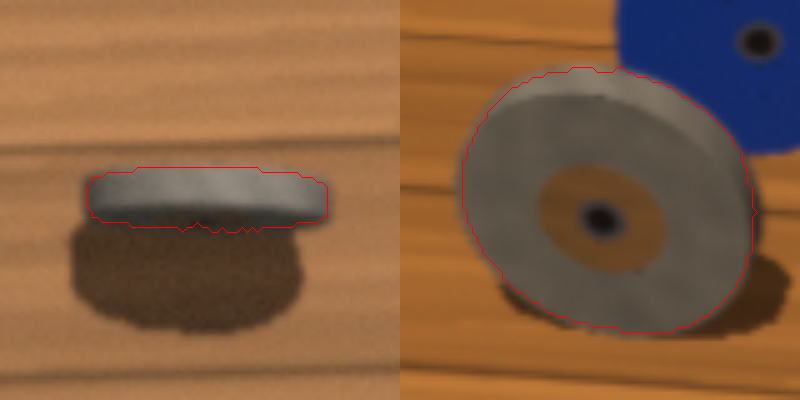

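The top view gives the wheel at about (0.485, -0.177) with heading ≈1.52. The rack origin is about (0.514, 0.138) with heading 1.480. So the wheel is on the centre line and about 0.04 rad off in heading. I'll move above it, then square it with the jaws.

Emit:
send_rows:
  motion:
    - {"dp":[0,0,0.05],"rot":[0,0,0],"grip":0.06}
    - {"dp":[0.024,-0.041,0.01],"rot":[0,0,-0.075],"grip":0.06}
    - {"dp":[0.024,-0.041,0],"rot":[0,0,-0.075],"grip":0.06}
    - {"dp":[0.024,-0.041,0],"rot":[0,0,-0.075],"grip":0.06}
    - {"dp":[0.024,-0.041,0],"rot":[0,0,-0.075],"grip":0.06}
    - {"dp":[0.024,-0.041,0],"rot":[0,0,-0.075],"grip":0.06}
    - {"dp":[0.024,-0.041,0],"rot":[0,0,-0.075],"grip":0.06}
    - {"dp":[0.024,-0.041,0],"rot":[0,0,-0.075],"grip":0.06}
    - {"dp":[0.024,-0.041,0],"rot":[0,0,-0.075],"grip":0.06}
    - {"dp":[0.0035,-0.048,0],"rot":[0,0,-0.075],"grip":0.06}
    - {"dp":[0.0035,-0.048,0],"rot":[0,0,-0.075],"grip":0.06}
    - {"dp":[0.0035,-0.048,0],"rot":[0,0,-0.075],"grip":0.06}
    - {"dp":[0.0035,-0.048,0],"rot":[0,0,-0.075],"grip":0.06}
    - {"dp":[0.0035,-0.048,0],"rot":[0,0,-0.075],"grip":0.06}
    - {"dp":[0.0035,-0.048,0],"rot":[0,0,-0.075],"grip":0.06}
    - {"dp":[0.0035,-0.048,0],"rot":[0,0,-0.075],"grip":0.06}
    - {"dp":[0.0035,-0.048,0],"rot":[0,0,-0.075],"grip":0.06}
    - {"dp":[0.0035,-0.048,0],"rot":[0,0,-0.075],"grip":0.06}
    - {"dp":[0,0,0],"rot":[0,0,0],"grip":0.06}
  grip_force: 20

```text
clock: 2.72
tcp_pos: [0.4802, -0.1603, 0.2586]
orientation: [-3.131, 0.209, -0.017]
contact_force: [0.0, 1.9, 0.2]
grip_width: 0.06
```

```bash
cat >> h.py <<'E'
from scipy.spatial.transform import Rotation as Ro
O=np.array([.5136,.1376]);TH=1.480
def st():
    from bench import get_obs
    o=get_obs();R=Ro.from_rotvec(o["orientation"]);M=R.as_matrix()
    d=np.array([np.cos(TH),np.sin(TH)]);n=np.array([-d[1],d[0]])
    q=o["tcp_pos"][:2]-O;F=o["contact_force"]
    W=np.c_[np.r_[-n,0],np.r_[d,0],[0,0,-1]]  # wanted: tool x=-rack y, tool y=rack x
    if (M[:2,0]@-n)<0: W[:,:2]*=-1
    W=W if np.linalg.det(W)>0 else W*[-1,1,1]
    e=(Ro.from_matrix(W)*R.inv()).as_rotvec()
    print("t",round(o["clock"],2),"tcp",o["tcp_pos"].round(4),"rack xy",(q@d).round(4),(q@n).round(4),"toolx",M[:,0].round(3),"rotneeded",e.round(4),"F",F.round(2),"Frack",(F[:2]@d).round(2),"grip",round(o["grip_width"],4))
E
python3 -c "from h import *;st()"
```

```text
t 2.73 tcp [ 0.4802 -0.1603  0.2586] rack xy -0.2997 0.0063 toolx [ 0.991 -0.133  0.011] rotneeded [ 0.0172  0.0052 -3.0993] F [0.   1.88 0.23] Frack 1.87 grip 0.06
```

```bash
sed -i 's/W=np.c_.*/W=np.c_[np.r_[-n,0],np.r_[-d,0],[0,0,-1]]/; /if (M\[:2,0\]/d; /W=W if/d' h.py; python3 -c "from h import *;st()"
```

```text
t 2.73 tcp [ 0.4802 -0.1603  0.2586] rack xy -0.2997 0.0063 toolx [ 0.991 -0.133  0.011] rotneeded [-0.0033  0.0111  0.0422] F [0.   1.88 0.23] Frack 1.87 grip 0.06
```

Emit:
send_rows:
  motion:
    - {"dp":[0.0045,-0.0167,0],"rot":[-0.0033,0.0111,0.042],"grip":0.06}
    - {"dp":[0,0,-0.04],"rot":[0,0,0],"grip":0.06}
    - {"dp":[0,0,-0.04],"rot":[0,0,0],"grip":0.06}
    - {"dp":[0,0,0],"rot":[0,0,0],"grip":0.06}

```text
clock: 3.22
tcp_pos: [0.486, -0.1744, 0.1776]
orientation: [-3.137, 0.133, -0.003]
contact_force: [0.2, -0.3, 0.4]
grip_width: 0.0604
```

```bash
python3 -c "from h import *;st()"
```

```text
t 3.23 tcp [ 0.486  -0.1744  0.1776] rack xy -0.3132 -0.0008 toolx [ 0.996 -0.085  0.002] rotneeded [-0.0021  0.0022 -0.0058] F [ 0.23 -0.35  0.42] Frack -0.33 grip 0.0604
```

Emit:
send_rows:
  motion:
    - {"dp":[-0.001,-0.002,-0.035],"rot":[-0.002,0.002,-0.006],"grip":0.06}
    - {"dp":[0,0,-0.035],"rot":[0,0,0],"grip":0.05}
    - {"dp":[0,0,-0.035],"rot":[0,0,0],"grip":0.04}
    - {"dp":[0,0,-0.008],"rot":[0,0,0],"grip":0.034}
    - {"dp":[0,0,0],"rot":[0,0,0],"grip":0.03}

```text
clock: 3.85
tcp_pos: [0.4928, -0.1739, 0.0702]
orientation: [-3.137, 0.132, -0.02]
contact_force: [-0.3, -0.9, 0.3]
grip_width: 0.0301
```

```bash
python3 -c "from h import *;st()"
```

```text
t 3.85 tcp [ 0.4928 -0.1739  0.0702] rack xy -0.3121 -0.0075 toolx [ 0.996 -0.084  0.012] rotneeded [-0.0015  0.0126 -0.0064] F [-0.29 -0.88  0.28] Frack -0.91 grip 0.0301
```

Emit:
send_rows:
  motion:
    - {"dp":[-0.004,-0.001,-0.004],"rot":[-0.0015,0.0126,-0.006],"grip":0.034}
    - {"dp":[-0.003,0,-0.003],"rot":[0,0,0],"grip":0.034}
    - {"dp":[0,0,0],"rot":[0,0,0],"grip":0.034}

```text
clock: 4.22
tcp_pos: [0.4879, -0.1752, 0.0661]
orientation: [3.138, -0.142, 0.007]
contact_force: [0.1, -0.3, 0.5]
grip_width: 0.0339
```

```bash
python3 -c "
from h import *;st()
from bench import imaging
f=imaging.grab_frame('scene')
cv2.imwrite('pics/g1.png',cv2.resize(f['img'][120:280,120:300,::-1],None,fx=3.5,fy=3.5))"
```

```text
t 4.22 tcp [ 0.4879 -0.1752  0.0661] rack xy -0.3139 -0.0027 toolx [ 0.996 -0.09   0.005] rotneeded [ 0.0003  0.0047 -0.0005] F [ 0.11 -0.33  0.53] Frack -0.32 grip 0.0339
```

View pics/g1.png

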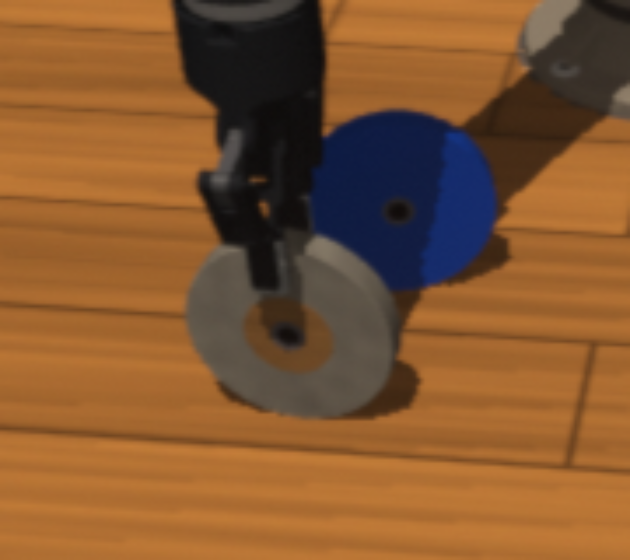

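Emit:
send_rows:
  motion:
    - {"dp":[-0.003,0,-0.001],"rot":[0,0.005,0],"grip":0.034}
    - {"dp":[0,0,0],"rot":[0,0,0],"grip":0.028}
    - {"dp":[0,0,0],"rot":[0,0,0],"grip":0.024}
    - {"dp":[0,0,0],"rot":[0,0,0],"grip":0.021}
    - {"dp":[0,0,0],"rot":[0,0,0],"grip":0.018}
    - {"dp":[0,0,0],"rot":[0,0,0],"grip":0.018}

```text
clock: 5.03
tcp_pos: [0.4847, -0.1755, 0.0654]
orientation: [3.138, -0.142, -0.001]
contact_force: [-0.3, 0.5, 1.5]
grip_width: 0.0193
```

```bash
python3 -c "from h import *;st()"
```

```text
t 5.03 tcp [ 0.4847 -0.1755  0.0654] rack xy -0.3144 0.0004 toolx [ 0.996 -0.09  -0.001] rotneeded [ 0.0003 -0.0006 -0.0003] F [-0.28  0.46  1.53] Frack 0.43 grip 0.0193
```

Emit:
send_rows:
  motion:
    - {"dp":[0,0,0],"rot":[0,0,0],"grip":0.024}
    - {"dp":[0,0,0],"rot":[0,0,0],"grip":0.032}
    - {"dp":[0,0,0],"rot":[0,0,0],"grip":0.06}
    - {"dp":[-0.0018,-0.02,0],"rot":[0,0,0],"grip":0.06}
    - {"dp":[-0.0018,-0.02,0],"rot":[0,0,0],"grip":0.06}
    - {"dp":[-0.0018,-0.02,0],"rot":[0,0,0],"grip":0.06}
    - {"dp":[-0.0018,-0.02,0],"rot":[0,0,0],"grip":0.06}
    - {"dp":[-0.0018,-0.02,0],"rot":[0,0,0],"grip":0.06}
    - {"dp":[0,0,0],"rot":[0,0,0],"grip":0.06}

```text
clock: 6.15
tcp_pos: [0.4764, -0.2775, 0.0653]
orientation: [3.138, -0.139, 0.001]
contact_force: [-0.4, 0.1, 1.0]
grip_width: 0.0601
```

```bash
python3 -c "
from h import *;st()
from bench import imaging
F={n:imaging.grab_frame(n) for n in('scene','top')}
print('top',fit([F['top']],.484,-.177,1.5))
cv2.imwrite('pics/g2.png',np.hstack([cv2.resize(F['scene']['img'][150:270,130:260,::-1],(400,370)),cv2.resize(F['top']['img'][210:330,370:500,::-1],(400,370))]))"
```

```text
t 6.15 tcp [ 0.4764 -0.2775  0.0653] rack xy -0.4167 -0.0006 toolx [ 0.996 -0.088  0.001] rotneeded [ 0.0004  0.0006 -0.0025] F [-0.39  0.15  1.04] Frack 0.11 grip 0.0601
top (array([ 0.484, -0.177,  1.5  ]), np.float64(1.0))
```

View pics/g2.png

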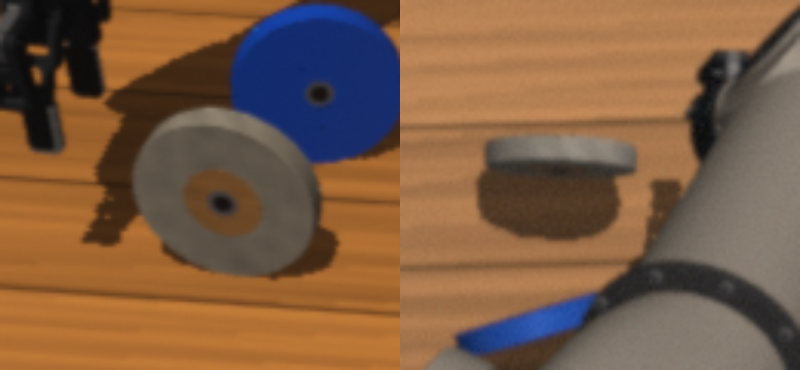

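Emit:
send_rows:
  motion:
    - {"dp":[-0.0005,0,-0.005],"rot":[0,0,-0.0025],"grip":0.006}
    - {"dp":[0,0,-0.004],"rot":[0,0,0],"grip":0.006}
    - {"dp":[0.0005,0.006,0],"rot":[0,0,0],"grip":0.006}
    - {"dp":[0.0005,0.006,0],"rot":[0,0,0],"grip":0.006}
    - {"dp":[0,0,0],"rot":[0,0,0],"grip":0.006}

```text
clock: 6.88
tcp_pos: [0.478, -0.2587, 0.0548]
orientation: [-3.136, 0.132, 0.001]
contact_force: [0.1, -0.4, -0.2]
grip_width: 0.006
```

```bash
python3 -c "from h import *;st()"
```

```text
t 6.88 tcp [ 0.478  -0.2587  0.0548] rack xy -0.3979 -0.0005 toolx [ 0.996 -0.084 -0.001] rotneeded [-0.0031 -0.0006 -0.0068] F [ 0.09 -0.39 -0.17] Frack -0.38 grip 0.006
```

Emit:
send_rows:
  motion:
    - {"dp":[0.0,0.003,0.001],"rot":[-0.003,0,-0.007],"grip":0.006}
    - {"dp":[0.0004,0.004,0],"rot":[0,0,0],"grip":0.006}
    - {"dp":[0.0004,0.004,0],"rot":[0,0,0],"grip":0.006}
    - {"dp":[0.0004,0.004,0],"rot":[0,0,0],"grip":0.006}
    - {"dp":[0.0004,0.004,0],"rot":[0,0,0],"grip":0.006}
    - {"dp":[0.0004,0.004,0],"rot":[0,0,0],"grip":0.006}

```text
clock: 7.62
tcp_pos: [0.4811, -0.2363, 0.057]
orientation: [3.136, -0.145, 0.003]
contact_force: [-1.4, -5.1, 9.9]
grip_width: 0.0059
```

```bash
python3 -c "
from h import *;st()
from bench import imaging
T=imaging.grab_frame('top');m=greymask(T,.486,-.16,40);r,c=np.nonzero(m);print(c.min(),c.max(),r.min(),r.max())
print(fit([T],.486,-.17,1.48,40))
"
```

```text
t 7.62 tcp [ 0.4811 -0.2363  0.057 ] rack xy -0.3753 -0.0015 toolx [ 0.996 -0.092  0.002] rotneeded [0.0028 0.0021 0.0017] F [-1.35 -5.08  9.88] Frack -5.18 grip 0.0059
398 454 245 297
(array([ 0.48534044, -0.18006586,  1.48061996]), np.float64(0.522196774036353))
```

Fz of +9.9 N means part of the gripper rests on the wheel's upper rear rim. I'll back off and lean the tool back so that only the fingertip corner pushes at centre height.

Emit:
send_rows:
  motion:
    - {"dp":[-0.0005,-0.006,0],"rot":[0,0,0],"grip":0.006}
    - {"dp":[-0.001,-0.012,0],"rot":[0,0,0],"grip":0.006}
    - {"dp":[-0.001,-0.006,0.0],"rot":[0.1,-0.009,0],"grip":0.006}
    - {"dp":[-0.001,0,0.002],"rot":[0.1,-0.009,0],"grip":0.006}
    - {"dp":[0,0,0.001],"rot":[0.1,-0.009,0],"grip":0.006}
    - {"dp":[0,0,0],"rot":[0,0,0],"grip":0.006}

```text
clock: 8.43
tcp_pos: [0.4774, -0.2625, 0.0596]
orientation: [-2.832, 0.13, -0.026]
contact_force: [-0.2, 0.3, -0.7]
grip_width: 0.0063
```

```bash
sed -i 's/W=np.c_\(.*\)$/W=Ro.from_rotvec(TILT*np.r_[-n,0]).as_matrix()@np.c_\1/; s/TH=1.480/TH=1.480;TILT=.3/' h.py; python3 -c "
from h import *;st()
from bench import imaging
F={n:imaging.grab_frame(n) for n in('scene','top')}
cv2.imwrite('pics/g3.png',np.hstack([cv2.resize(F['scene']['img'][150:270,130:260,::-1],(400,370)),cv2.resize(F['top']['img'][210:330,370:500,::-1],(400,370))]))"
```

```text
t 8.43 tcp [ 0.4774 -0.2625  0.0596] rack xy -0.4017 -0.0002 toolx [ 0.996 -0.092  0.004] rotneeded [-0.007   0.0044  0.0018] F [-0.18  0.31 -0.73] Frack 0.29 grip 0.0063
```

View pics/g3.png

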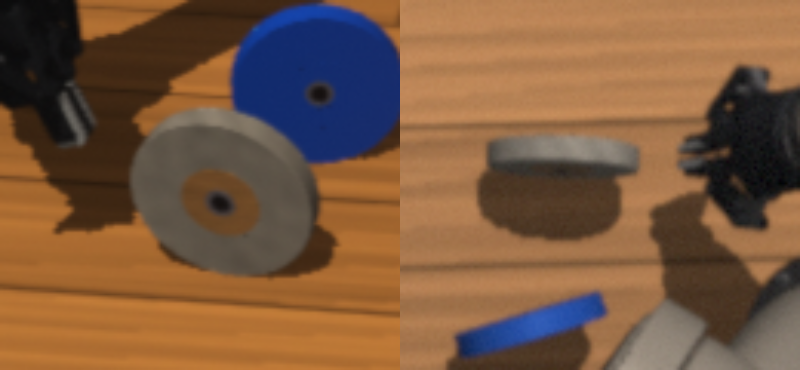

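Emit:
send_rows:
  motion:
    - {"dp":[0.0004,0.004,0],"rot":[-0.007,0.004,0.002],"grip":0.006}
    - {"dp":[0.0004,0.004,0],"rot":[0,0,0],"grip":0.006}
    - {"dp":[0.0004,0.004,0],"rot":[0,0,0],"grip":0.006}
    - {"dp":[0.0004,0.004,0],"rot":[0,0,0],"grip":0.006}
    - {"dp":[0.0004,0.004,0],"rot":[0,0,0],"grip":0.006}
    - {"dp":[0.0004,0.004,0],"rot":[0,0,0],"grip":0.006}

```text
clock: 9.28
tcp_pos: [0.4821, -0.2294, 0.0601]
orientation: [-2.841, 0.112, -0.018]
contact_force: [0.5, -0.7, 0.5]
grip_width: 0.0059
```

```bash
python3 -c "from h import *;st()"
```

```text
t 9.28 tcp [ 0.4821 -0.2294  0.0601] rack xy -0.3684 -0.0019 toolx [ 0.997 -0.079  0.001] rotneeded [ 0.001   0.0004 -0.0118] F [ 0.48 -0.69  0.54] Frack -0.64 grip 0.0059
```

Emit:
send_rows:
  motion:
    - {"dp":[0,0.004,0],"rot":[0,0,-0.006],"grip":0.006}
    - {"dp":[0,0.004,0],"rot":[0,0,-0.005],"grip":0.006}
    - {"dp":[0,0.004,0],"rot":[0,0,-0.004],"grip":0.006}
    - {"dp":[0.0002,0.004,0],"rot":[0,0,-0.002],"grip":0.006}
    - {"dp":[0.0002,0.004,0],"rot":[0,0,-0.002],"grip":0.006}
    - {"dp":[0.0002,0.004,0],"rot":[0,0,-0.002],"grip":0.006}
    - {"dp":[0.0002,0.004,0],"rot":[0,0,-0.002],"grip":0.006}
    - {"dp":[0.0002,0.004,0],"rot":[0,0,-0.002],"grip":0.006}

```text
clock: 10.28
tcp_pos: [0.4883, -0.2099, 0.0676]
orientation: [-2.854, 0.165, -0.05]
contact_force: [-1.9, -2.9, 7.7]
grip_width: 0.0063
```

```bash
python3 -c "
from h import *;st()
from bench import imaging
S=imaging.grab_frame('scene');T=imaging.grab_frame('top')
for g in (-.13,):
  m=greymask(T,.488,g,28);r,c=np.nonzero(m);print(c.min(),c.max(),r.min(),r.max(),m.sum())
  for k in range(c.min()+4,c.max()-2,5): q=r[c==k];print(k,q.min(),q.max(),end=' | ')
cv2.imwrite('pics/g4.png',np.hstack([cv2.resize(S['img'][150:270,130:260,::-1],(400,370)),cv2.resize(T['img'][200:320,350:480,::-1],(400,370))]))"
```

```text
t 10.28 tcp [ 0.4883 -0.2099  0.0676] rack xy -0.3483 -0.0063 toolx [ 0.993 -0.118  0.018] rotneeded [0.0179 0.0164 0.0275] F [-1.88 -2.89  7.71] Frack -3.04 grip 0.0063
395 431 252 267 506
399 254 264 | 404 253 265 | 409 252 266 | 414 252 266 | 419 252 266 | 424 252 266 |
```

View pics/g4.png

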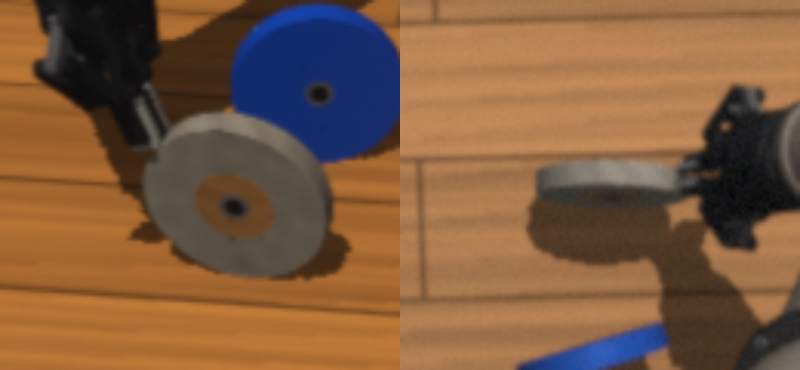

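```bash
python3 -c "
from h import *
from bench import imaging,get_obs
o=get_obs();p=o['tcp_pos']
for n in('scene','top'):
  f=imaging.grab_frame(n)
  print(n,'tcp',proj(f,[p]).round(1),'axle0',proj(f,[[.4847,-.177,.0625]]).round(1),'axle+12mm',proj(f,[[.486,-.165,.0625]]).round(1))
T=imaging.grab_frame('top')
print('tip top px442.6,263->',ray(T,442.6,252.5,.07),'wheel left end 394.5',ray(T,394.5,258,.0625))
print('g4 scene: tip px', 130+150/3.077,150+148/3.083,' axle px',130+234/3.077,150+207/3.083)
"
```

```text
scene tcp [[186.1 210.6]] axle0 [[202.6 212.6]] axle+12mm [[208.2 213.4]]
top tcp [[434.4 258.7]] axle0 [[421.4 260.7]] axle+12mm [[416.7 260.3]]
tip top px442.6,263-> [ 0.50363457 -0.23091174  0.07      ] wheel left end 394.5 [ 0.49355155 -0.10823487  0.0625    ]
g4 scene: tip px 178.748781280468 198.00518975024326  axle px 206.04809879753006 217.1423937722997
```

```bash
python3 -c "
from h import *
from bench import imaging,get_obs
f=imaging.grab_frame('scene');T=imaging.grab_frame('top')
print('start tcp',proj(f,[[.2545,.6246,.193]]),proj(T,[[.2545,.6246,.193]]))
print('g1 fingertip expected',proj(f,[[.505+.012,-.175,.074]]),'axle', proj(f,[[.4947,-.176,.0625]]), 'seen tip',120+265/3.5,120+288/3.5,'seen axle',120+288/3.5,120+335/3.5)
o=get_obs();p=o['tcp_pos'];M=Ro.from_rotvec(o['orientation']).as_matrix()
im=f['img'].copy();tm=T['img'].copy()
a=cv2.resize(im[150:250,150:250],None,fx=4,fy=4,interpolation=cv2.INTER_CUBIC);b=cv2.resize(tm[210:310,390:490],None,fx=4,fy=4,interpolation=cv2.INTER_CUBIC)
for k,col in((0,(255,0,0)),(-.019,(0,255,0)),(-.073,(255,255,0))):
  q=p+M@[0,0,k]
  for A,ff,o0 in((a,f,(150,150)),(b,T,(390,210))):
    u=((proj(ff,[q])[0]-o0+.5)*4).astype(int);cv2.circle(A,tuple(map(int,u)),4,col,-1)
cv2.imwrite('pics/g5.png',np.hstack([a,b])[:,:,::-1])
"
```

```text
start tcp [[590.50373291 124.85609666]] [[ 83.72756291 363.21872159]]
g1 fingertip expected [[198.84447507 217.57546722]] axle [[201.81940478 215.54705572]] seen tip 195.71428571428572 202.28571428571428 seen axle 202.28571428571428 215.71428571428572
```

View pics/g5.png

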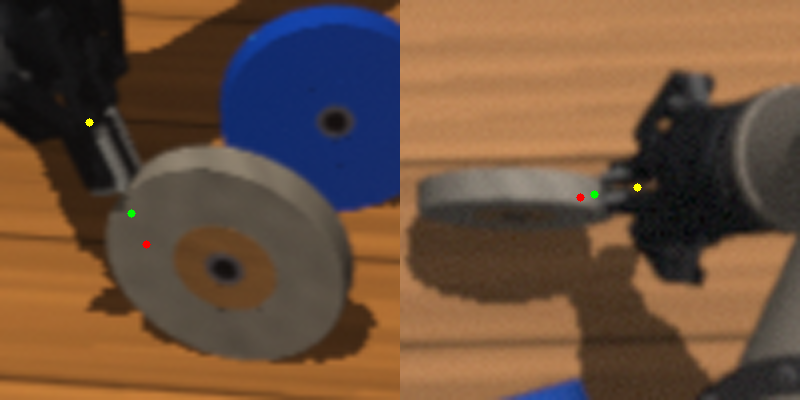

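The overlay shows the real fingertips end about 31 mm behind the reported TCP along the tool, so the fingers met the rim well above its centre and jammed. I've now viewed 12 pictures, so checks from here are numeric. Plan: back off, re-square the wheel with the jaws, then push with the tip corner at true centre height (TCP about 31 mm lower, more tilt).

Emit:
send_rows:
  motion:
    - {"dp":[-0.0003,-0.004,0],"rot":[0,0,0],"grip":0.006}
    - {"dp":[-0.001,-0.012,0],"rot":[0,0,0],"grip":0.006}
    - {"dp":[-0.0015,-0.02,0],"rot":[0,0,0],"grip":0.006}
    - {"dp":[-0.002,-0.01,0],"rot":[-0.094,0.0145,0.009],"grip":0.06}
    - {"dp":[-0.002,-0.01,0],"rot":[-0.094,0.0145,0.009],"grip":0.06}
    - {"dp":[-0.002,-0.005,0],"rot":[-0.094,0.0145,0.009],"grip":0.06}
    - {"dp":[0,0,0],"rot":[0,0,0],"grip":0.06}
    - {"dp":[0,0,0],"rot":[0,0,0],"grip":0.06}

```text
clock: 11.62
tcp_pos: [0.4769, -0.2823, 0.0674]
orientation: [3.127, -0.15, 0.004]
contact_force: [0.2, -0.7, 0.9]
grip_width: 0.0603
```

```bash
sed -i 's/^def st():/def st(TILT=0.):/' h.py
cat >> h.py <<'E'
def rim(f,xy,full=False):
    # top view: light rim strip; row of its upper edge and lit/dark edges per column -> ends and slope
    u,v=proj(f,[[xy[0],xy[1],.0625]])[0]
    hsv=cv2.cvtColor(f["img"],cv2.COLOR_RGB2HSV).astype(float)
    sub=hsv[int(v)-16:int(v)+18,int(u)-45:int(u)+45,1]
    cols=[];edge=[]
    for j in range(sub.shape[1]):
        c=sub[:,j];i=np.nonzero((c[:-1]>=80)&(c[1:]<80))[0]
        if len(i) and (c[i[0]+1:i[0]+5]<80).all():
            i=i[0];cols.append(j+int(u)-45);edge.append(int(v)-16+i+(c[i]-80)/(c[i]-c[i+1]))
    return np.array(cols),np.array(edge)
E
python3 -c "
from h import *;st()
from bench import imaging
T=imaging.grab_frame('top')
c,e=rim(T,(.486,-.167));print(list(zip(c,e.round(1))))
"
```

```text
t 11.62 tcp [ 0.4769 -0.2823  0.0674] rack xy -0.4215 -0.0015 toolx [ 0.995 -0.096  0.003] rotneeded [0.0113 0.0018 0.0051] F [ 0.25 -0.74  0.9 ] Frack -0.71 grip 0.0603
[(np.int64(397), np.float64(256.1)), (np.int64(398), np.float64(255.4)), (np.int64(399), np.float64(255.0)), (np.int64(400), np.float64(254.7)), (np.int64(401), np.float64(254.4)), (np.int64(402), np.float64(254.4)), (np.int64(403), np.float64(254.1)), (np.int64(404), np.float64(254.0)), (np.int64(405), np.float64(253.8)), (np.int64(406), np.float64(253.7)), (np.int64(407), np.float64(253.9)), (np.int64(408), np.float64(253.7)), (np.int64(409), np.float64(253.5)), (np.int64(410), np.float64(253.5)), (np.int64(411), np.float64(253.5)), (np.int64(412), np.float64(253.5)), (np.int64(413), np.float64(253.4)), (np.int64(414), np.float64(253.5)), (np.int64(415), np.float64(253.5)), (np.int64(416), np.float64(253.4)), (np.int64(417), np.float64(253.4)), (np.int64(418), np.float64(253.4)), (np.int64(419), np.float64(253.4)), (np.int64(420), np.float64(253.4)), (np.int64(421), np.float64(253.5)), (np.int64(422), np.float64(253.6)), (np.int64(423), np.float64(253.6)), (np.int64(424), np.float64(253.6)), (np.int64(425), np.float64(253.6)), (np.int64(426), np.float64(253.6)), (np.int64(427), np.float64(253.8)), (np.int64(428), np.float64(253.7)), (np.int64(429), np.float64(253.8)), (np.int64(430), np.float64(253.9)), (np.int64(431), np.float64(254.0)), (np.int64(432), np.float64(254.1)), (np.int64(433), np.float64(254.3)), (np.int64(434), np.float64(254.6)), (np.int64(435), np.float64(254.6)), (np.int64(436), np.float64(254.6)), (np.int64(437), np.float64(254.7)), (np.int64(438), np.float64(255.1)), (np.int64(439), np.float64(255.3)), (np.int64(440), np.float64(255.6)), (np.int64(441), np.float64(255.9)), (np.int64(442), np.float64(256.1)), (np.int64(443), np.float64(256.4)), (np.int64(444), np.float64(257.1)), (np.int64(461), np.float64(276.2))]
```

```bash
cat >> h.py <<'E'
from scipy.optimize import least_squares
def fitrim(f,xy):
    c,e=rim(f,xy);k=np.abs(e-np.median(e))<5;c,e=c[k],e[k]
    a=np.linspace(0,2*np.pi,721)
    def top(p):
        d=np.array([np.cos(p[2]),np.sin(p[2])]);n=np.array([-d[1],d[0]])
        P=np.c_[p[0]+d[0]*.0625*np.cos(a)-n[0]*.01,p[1]+d[1]*.0625*np.cos(a)-n[1]*.01,.0625+.0625*np.sin(a)]
        q=proj(f,P);m=np.sin(a)>=-.3;q=q[m];o=np.argsort(q[:,0]);return np.interp(c,q[o,0],q[o,1])
    r=least_squares(lambda p:top(p)-e,[xy[0],xy[1],TH],x_scale=[.01,.01,.1],loss="soft_l1",f_scale=.3,diff_step=1e-4)
    d=np.array([np.cos(TH),np.sin(TH)]);n=np.array([-d[1],d[0]]);q=r.x[:2]-O
    print("wheel",r.x.round(4),"rack x,y",(q@d).round(4),(q@n).round(4),"head err",(r.x[2]-TH).round(3),"cost",r.cost.round(2),"cols",c.min(),c.max())
E
python3 -c "
from h import *
from bench import imaging
T=imaging.grab_frame('top');fitrim(T,(.486,-.172))
T['img']=cv2.imread('pics/top0.png')[:,:,::-1].copy();fitrim(T,(.485,-.177))
"
```

```text
wheel [ 0.4846 -0.1721  1.5044] rack x,y -0.311 0.0008 head err 0.024 cost 0.82 cols 397 444
wheel [ 0.4841 -0.1774  1.5166] rack x,y -0.3163 0.0008 head err 0.037 cost 1.42 cols 398 446
```

Emit:
send_rows:
  motion:
    - {"dp":[0,0,-0.01],"rot":[0.153,-0.013,0.002],"grip":0.006}
    - {"dp":[0.0005,0.005,-0.015],"rot":[0.153,-0.013,0.002],"grip":0.006}
    - {"dp":[0.001,0.01,-0.012],"rot":[0.153,-0.013,0.002],"grip":0.006}
    - {"dp":[0,0,-0.003],"rot":[0,0,0],"grip":0.006}
    - {"dp":[0,0,0],"rot":[0,0,0],"grip":0.006}

```text
clock: 12.35
tcp_pos: [0.4811, -0.2676, 0.027]
orientation: [-2.675, 0.119, -0.04]
contact_force: [-0.1, 0.2, 0.3]
grip_width: 0.006
```

```bash
python3 -c "from h import *;st(.45)"
```

```text
t 12.35 tcp [ 0.4811 -0.2676  0.027 ] rack xy -0.4065 -0.0044 toolx [ 0.996 -0.091  0.008] rotneeded [-0.0138  0.0095 -0.0001] F [-0.05  0.21  0.31] Frack 0.21 grip 0.006
```

Emit:
send_rows:
  motion:
    - {"dp":[-0.003,0.006,0],"rot":[-0.014,0.009,0],"grip":0.006}
    - {"dp":[0,0.006,0],"rot":[0,0,0],"grip":0.006}
    - {"dp":[0.0005,0.006,0],"rot":[0,0,0],"grip":0.006}
    - {"dp":[0,0.002,0],"rot":[0,0,0],"grip":0.006}
    - {"dp":[0,0,0],"rot":[0,0,0],"grip":0.006}

```text
clock: 12.98
tcp_pos: [0.481, -0.2423, 0.0299]
orientation: [-2.694, 0.111, -0.031]
contact_force: [-0.1, -0.1, 0.0]
grip_width: 0.006
```

```bash
python3 -c "
from h import *;st(.45)
from bench import imaging
fitrim(imaging.grab_frame('top'),(.486,-.172))"
```

```text
t 12.97 tcp [ 0.481  -0.2423  0.0299] rack xy -0.3813 -0.002 toolx [ 0.997 -0.083  0.004] rotneeded [ 0.0045  0.0036 -0.0078] F [-0.08 -0.09  0.01] Frack -0.1 grip 0.006
wheel [ 0.485  -0.1723  1.5208] rack x,y -0.3112 0.0004 head err 0.041 cost 6.37 cols 397 463
```

Emit:
send_rows:
  motion:
    - {"dp":[-0.001,0.004,-0.003],"rot":[0.004,0.004,-0.008],"grip":0.006}
    - {"dp":[0,0.004,-0.0005],"rot":[0,0,-0.001],"grip":0.006}
    - {"dp":[0,0.004,-0.0005],"rot":[0,0,-0.001],"grip":0.006}
    - {"dp":[0.0003,0.004,-0.0005],"rot":[0,0,-0.001],"grip":0.006}
    - {"dp":[0.0003,0.004,-0.0005],"rot":[0,0,-0.001],"grip":0.006}
    - {"dp":[0.0003,0.004,-0.0005],"rot":[0,0,-0.001],"grip":0.006}

```text
clock: 13.78
tcp_pos: [0.4805, -0.2179, 0.0237]
orientation: [-2.689, 0.133, -0.029]
contact_force: [0.7, -0.7, -1.3]
grip_width: 0.0059
```

```bash
python3 -c "
from h import *;st(.45)
from bench import imaging
fitrim(imaging.grab_frame('top'),(.486,-.155))"
```

```text
t 13.78 tcp [ 0.4805 -0.2179  0.0237] rack xy -0.357 0.0007 toolx [ 0.995 -0.099 -0.001] rotneeded [ 0.0006 -0.0011  0.008 ] F [ 0.73 -0.74 -1.28] Frack -0.67 grip 0.0059
wheel [ 0.486  -0.1566  1.513 ] rack x,y -0.2955 0.0009 head err 0.033 cost 3.95 cols 394 452
```

Emit:
send_rows:
  motion:
    - {"dp":[0.0003,0.004,0.002],"rot":[0,0,-0.004],"grip":0.006}
    - {"dp":[0.0003,0.004,0.001],"rot":[0,0,-0.002],"grip":0.006}
    - {"dp":[0.0003,0.004,0],"rot":[0,0,-0.001],"grip":0.006}
    - {"dp":[0.0003,0.004,0],"rot":[0,0,-0.001],"grip":0.006}
    - {"dp":[0.0003,0.004,0],"rot":[0,0,-0.001],"grip":0.006}
    - {"dp":[0.0003,0.004,0],"rot":[0,0,-0.001],"grip":0.006}
    - {"dp":[0.0003,0.004,0],"rot":[0,0,-0.001],"grip":0.006}
    - {"dp":[0.0003,0.004,0],"rot":[0,0,-0.001],"grip":0.006}

```text
clock: 14.82
tcp_pos: [0.4832, -0.1831, 0.027]
orientation: [-2.688, 0.15, -0.033]
contact_force: [-0.0, -0.1, 0.1]
grip_width: 0.0058
```

```bash
python3 -c "
from h import *;st(.45)
from bench import imaging
fitrim(imaging.grab_frame('top'),(.488,-.115))"
```

```text
t 14.82 tcp [ 0.4832 -0.1831  0.027 ] rack xy -0.3221 0.0012 toolx [ 0.994 -0.111 -0.001] rotneeded [ 0.0001 -0.001   0.0204] F [-0.01 -0.12  0.05] Frack -0.12 grip 0.0058
wheel [ 0.4897 -0.1186  1.5317] rack x,y -0.2573 0.0005 head err 0.052 cost 3.14 cols 380 439
```

Emit:
send_rows:
  motion:
    - {"dp":[0.0003,0.004,0],"rot":[0,0,0.002],"grip":0.006}
    - {"dp":[0.0003,0.004,0],"rot":[0,0,0.002],"grip":0.006}
    - {"dp":[0.0003,0.004,0],"rot":[0,0,0],"grip":0.006}
    - {"dp":[0.0003,0.004,0],"rot":[0,0,0],"grip":0.006}
    - {"dp":[0.0003,0.004,0],"rot":[0,0,0],"grip":0.006}
    - {"dp":[0.0003,0.004,0],"rot":[0,0,0],"grip":0.006}
    - {"dp":[0.0003,0.004,0],"rot":[0,0,0],"grip":0.006}
    - {"dp":[0.0003,0.004,0],"rot":[0,0,0],"grip":0.006}
    - {"dp":[0.0003,0.004,0],"rot":[0,0,0],"grip":0.006}
    - {"dp":[0.0003,0.004,0],"rot":[0,0,0],"grip":0.006}

```text
clock: 16.12
tcp_pos: [0.4865, -0.1399, 0.027]
orientation: [-2.688, 0.144, -0.032]
contact_force: [0.5, -0.2, 0.5]
grip_width: 0.0063
```

```bash
sed -i 's/^    c,e=rim(f,xy);k=.*/    c,e=rim(f,xy);u0=proj(f,[[xy[0],xy[1],.0625]])[0,0];k=(np.abs(e-np.median(e))<5)\&(np.abs(c-u0)<19);c,e=c[k],e[k]/' h.py; python3 -c "
from h import *;st(.45)
from bench import imaging
T=imaging.grab_frame('top')
fitrim(T,(.493,-.07));fitrim(T,(.493,-.075))"
```

```text
t 16.12 tcp [ 0.4865 -0.1399  0.027 ] rack xy -0.2788 0.0018 toolx [ 0.994 -0.106 -0.001] rotneeded [-0.0001 -0.0009  0.0157] F [ 0.47 -0.17  0.48] Frack -0.13 grip 0.0063
wheel [ 0.4939 -0.0888  1.4789] rack x,y -0.2272 -0.0009 head err -0.001 cost 0.85 cols 363 398
wheel [ 0.4936 -0.0886  1.4711] rack x,y -0.227 -0.0006 head err -0.009 cost 0.94 cols 363 400
```

Emit:
send_rows:
  motion:
    - {"dp":[0.0005,0.004,0],"rot":[0,0,0.003],"grip":0.006}
    - {"dp":[0.0005,0.004,0],"rot":[0,0,0.003],"grip":0.006}
    - {"dp":[0.0005,0.004,0],"rot":[0,0,0.002],"grip":0.006}
    - {"dp":[0.0004,0.004,0],"rot":[0,0,0.002],"grip":0.006}
    - {"dp":[0.0004,0.004,0],"rot":[0,0,0],"grip":0.006}
    - {"dp":[0.0004,0.004,0],"rot":[0,0,0],"grip":0.006}
    - {"dp":[0.0004,0.004,0],"rot":[0,0,0],"grip":0.006}
    - {"dp":[0.0004,0.004,0],"rot":[0,0,0],"grip":0.006}
    - {"dp":[0.0004,0.004,0],"rot":[0,0,0],"grip":0.006}
    - {"dp":[0.0004,0.004,0],"rot":[0,0,0],"grip":0.006}
    - {"dp":[0.0004,0.004,0],"rot":[0,0,0],"grip":0.006}
    - {"dp":[0.0004,0.004,0],"rot":[0,0,0],"grip":0.006}

```text
clock: 17.68
tcp_pos: [0.4919, -0.088, 0.027]
orientation: [-2.688, 0.129, -0.028]
contact_force: [-0.2, -0.8, 0.1]
grip_width: 0.0062
```

```bash
python3 -c "
from h import *;st(.45)
from bench import imaging
T=imaging.grab_frame('top')
fitrim(T,(.498,-.03))"
```

```text
t 17.68 tcp [ 0.4919 -0.088   0.027 ] rack xy -0.2267 0.0011 toolx [ 0.995 -0.095 -0.001] rotneeded [-0.0006 -0.0011  0.0047] F [-0.24 -0.83  0.1 ] Frack -0.84 grip 0.0062
wheel [ 0.4984 -0.0424  1.4432] rack x,y -0.1806 -0.0012 head err -0.037 cost 0.12 cols 346 383
```

```bash
sed -i 's/(np.abs(c-u0)<19)/(c<u0+19)\&(c>u0-30)/' h.py; python3 -c "
from h import *
from bench import imaging
T=imaging.grab_frame('top')
fitrim(T,(.4985,-.0275));fitrim(T,(.4985,-.033))"
```

```text
wheel [ 0.4988 -0.039   1.4496] rack x,y -0.1772 -0.0013 head err -0.03 cost 0.15 cols 343 382
wheel [ 0.4992 -0.0352  1.4654] rack x,y -0.1734 -0.0013 head err -0.015 cost 0.27 cols 343 384
```

Emit:
send_rows:
  motion:
    - {"dp":[0.0005,0.004,0],"rot":[0,0,0.002],"grip":0.006}
    - {"dp":[0.0005,0.004,0],"rot":[0,0,0],"grip":0.006}
    - {"dp":[0.0004,0.004,0],"rot":[0,0,0],"grip":0.006}
    - {"dp":[0.0004,0.004,0],"rot":[0,0,0],"grip":0.006}
    - {"dp":[0.0004,0.004,0],"rot":[0,0,0],"grip":0.006}
    - {"dp":[0.0004,0.004,0],"rot":[0,0,0],"grip":0.006}

```text
clock: 18.52
tcp_pos: [0.4948, -0.0625, 0.0271]
orientation: [-2.688, 0.126, -0.028]
contact_force: [0.1, 0.6, 0.2]
grip_width: 0.006
```

```bash
python3 -c "
from h import *;st(.45)
from bench import imaging
T=imaging.grab_frame('top')
fitrim(T,(.5005,-.005))"
```

```text
t 18.52 tcp [ 0.4948 -0.0625  0.0271] rack xy -0.201 0.0006 toolx [ 0.996 -0.093 -0.001] rotneeded [-0.0006 -0.0009  0.0025] F [0.14 0.56 0.18] Frack 0.57 grip 0.006
wheel [ 0.5012 -0.0166  1.4446] rack x,y -0.1547 -0.0016 head err -0.035 cost 0.2 cols 334 373
```

Emit:
send_rows:
  motion:
    - {"dp":[0.0004,0.004,0],"rot":[0,0,0.001],"grip":0.006}
    - {"dp":[0.0004,0.004,0],"rot":[0,0,0],"grip":0.006}
    - {"dp":[0.0004,0.004,0],"rot":[0,0,0],"grip":0.006}
    - {"dp":[0.0004,0.004,0],"rot":[0,0,0],"grip":0.006}
    - {"dp":[0.0004,0.004,0],"rot":[0,0,0],"grip":0.006}
    - {"dp":[0.0004,0.004,0],"rot":[0,0,0],"grip":0.006}
    - {"dp":[0.0004,0.004,0],"rot":[0,0,0],"grip":0.006}
    - {"dp":[0.0004,0.004,0],"rot":[0,0,0],"grip":0.006}
    - {"dp":[0.0004,0.004,0],"rot":[0,0,0],"grip":0.006}
    - {"dp":[0.0004,0.004,0],"rot":[0,0,0],"grip":0.006}

```text
clock: 19.82
tcp_pos: [0.4991, -0.0192, 0.0272]
orientation: [-2.688, 0.124, -0.027]
contact_force: [0.3, -0.0, 0.3]
grip_width: 0.0063
```

```bash
python3 -c "
from h import *;st(.45)
from bench import imaging
T=imaging.grab_frame('top')
fitrim(T,(.505,.037))"
```

```text
t 19.82 tcp [ 0.4991 -0.0192  0.0272] rack xy -0.1575 0.0003 toolx [ 0.996 -0.092 -0.001] rotneeded [-0.0009 -0.0009  0.0011] F [ 0.25 -0.04  0.3 ] Frack -0.02 grip 0.0063
wheel [0.5058 0.0339 1.5005] rack x,y -0.104 -0.0017 head err 0.021 cost 0.4 cols 316 357
```

Emit:
send_rows:
  motion:
    - {"dp":[0.0003,0.003,0],"rot":[0,0,0.001],"grip":0.006}
    - {"dp":[0.0003,0.003,0],"rot":[0,0,0],"grip":0.006}
    - {"dp":[0.0003,0.003,0],"rot":[0,0,0],"grip":0.006}
    - {"dp":[0.0003,0.003,0],"rot":[0,0,0],"grip":0.006}
    - {"dp":[0.0003,0.003,0],"rot":[0,0,0],"grip":0.006}
    - {"dp":[0.0003,0.003,0],"rot":[0,0,0],"grip":0.006}
    - {"dp":[0.0002,0.002,0],"rot":[0,0,0],"grip":0.006}
    - {"dp":[0.0002,0.002,0],"rot":[0,0,0],"grip":0.006}

```text
clock: 20.88
tcp_pos: [0.5014, 0.0049, 0.0272]
orientation: [-2.688, 0.122, -0.026]
contact_force: [0.2, -0.0, 0.2]
grip_width: 0.0062
```

```bash
python3 -c "from h import *;st(.45)"
```

```text
t 20.88 tcp [0.5014 0.0049 0.0272] rack xy -0.1333 0.0002 toolx [ 0.996 -0.09  -0.001] rotneeded [-0.0014 -0.0011 -0.0005] F [ 0.19 -0.02  0.22] Frack 0.0 grip 0.0062
```

Emit:
send_rows:
  motion:
    - {"dp":[0.0002,0.002,0],"rot":[0,0,0],"grip":0.006}
    - {"dp":[0.0002,0.002,0],"rot":[0,0,0],"grip":0.006}
    - {"dp":[0.0002,0.002,0],"rot":[0,0,0],"grip":0.006}
    - {"dp":[0.0002,0.002,0],"rot":[0,0,0],"grip":0.006}

```text
clock: 21.38
tcp_pos: [0.5037, 0.0076, 0.0274]
orientation: [-2.694, 0.128, -0.033]
contact_force: [-1.9, -6.3, 3.3]
grip_width: 0.0059
```

```bash
python3 -c "
from h import *;st(.45)
from bench import imaging
T=imaging.grab_frame('top')
fitrim(T,(.507,.072))"
```

```text
t 21.38 tcp [0.5037 0.0076 0.0274] rack xy -0.1304 -0.002 toolx [ 0.995 -0.096  0.003] rotneeded [0.0055 0.0025 0.005 ] F [-1.93 -6.31  3.32] Frack -6.46 grip 0.0059
wheel [0.5101 0.0616 1.4956] rack x,y -0.076 -0.0035 head err 0.016 cost 0.45 cols 306 343
```

Emit:
send_rows:
  motion:
    - {"dp":[-0.0005,0.004,-0.0003],"rot":[0.003,0.001,0.002],"grip":0.006}
    - {"dp":[0,0.004,-0.0003],"rot":[0.001,0,0.001],"grip":0.006}
    - {"dp":[0,0.004,-0.0003],"rot":[0.001,0,0.001],"grip":0.006}
    - {"dp":[0,0.004,-0.0003],"rot":[0.001,0,0.001],"grip":0.006}

```text
clock: 21.92
tcp_pos: [0.5078, 0.0074, 0.0273]
orientation: [-2.706, 0.142, -0.051]
contact_force: [-2.5, -11.0, 8.0]
grip_width: 0.006
```

```bash
python3 -c "from h import *;st(.45)"
```

```text
t 21.93 tcp [0.5078 0.0074 0.0273] rack xy -0.1302 -0.0061 toolx [ 0.994 -0.108  0.014] rotneeded [0.0181 0.0119 0.017 ] F [ -2.52 -10.95   8.03] Frack -11.13 grip 0.006
```

Emit:
send_rows:
  motion:
    - {"dp":[-0.0003,-0.003,0],"rot":[0,0,0],"grip":0.006}
    - {"dp":[-0.004,-0.006,-0.001],"rot":[0.018,0.012,0.017],"grip":0.006}
    - {"dp":[-0.002,0,0],"rot":[0,0,0],"grip":0.006}
    - {"dp":[0,0,0],"rot":[0,0,0],"grip":0.006}

```text
clock: 22.42
tcp_pos: [0.501, -0.0019, 0.0262]
orientation: [-2.687, 0.121, -0.026]
contact_force: [0.1, -0.1, -0.2]
grip_width: 0.006
```

```bash
python3 -c "
from h import *;st(.45)
from bench import imaging
T=imaging.grab_frame('top')
fitrim(T,(.507,.07))
c,e=rim(T,(.507,.07));print(list(zip(c.tolist(),e.round(1).tolist())))"
```

```text
t 22.43 tcp [ 0.501  -0.0019  0.0262] rack xy -0.1401 -0.0001 toolx [ 0.996 -0.09  -0.002] rotneeded [-0.0021 -0.0015 -0.0009] F [ 0.14 -0.08 -0.16] Frack -0.07 grip 0.006
wheel [0.5085 0.0609 1.4851] rack x,y -0.0768 -0.0018 head err 0.005 cost 1.02 cols 306 344
[(280, 256.6), (281, 256.8), (282, 256.7), (283, 256.9), (295, 257.7), (296, 258.1), (297, 258.2), (306, 248.4), (307, 247.5), (308, 247.3), (309, 246.9), (310, 246.5), (311, 246.2), (312, 246.0), (313, 246.2), (314, 246.0), (315, 245.8), (316, 245.9), (317, 246.0), (318, 246.1), (319, 246.3), (320, 246.6), (321, 246.6), (322, 246.5), (323, 246.6), (324, 246.7), (325, 246.8), (326, 246.7), (327, 246.7), (328, 246.7), (329, 246.7), (330, 246.7), (331, 246.7), (332, 246.8), (333, 246.8), (334, 246.8), (335, 246.9), (336, 246.9), (337, 247.1), (338, 247.1), (339, 247.2), (340, 247.5), (341, 247.7), (342, 247.7), (343, 247.9), (344, 247.9), (345, 248.1), (346, 248.5), (347, 248.8), (348, 249.0), (349, 249.2), (350, 249.5), (351, 250.1), (352, 250.4), (360, 250.5), (361, 250.1), (362, 249.7), (363, 249.5), (364, 249.4), (365, 248.7), (366, 248.1), (368, 239.4), (369, 238.1)]
```

Emit:
send_rows:
  motion:
    - {"dp":[0.0003,0.004,0.0],"rot":[0,0,0],"grip":0.006}
    - {"dp":[0.0,0.004,0.0005],"rot":[0,0,0],"grip":0.006}
    - {"dp":[-0.001,0.004,0.001],"rot":[0.003,0.002,0.003],"grip":0.006}
    - {"dp":[-0.001,0.006,0.001],"rot":[0.004,0.003,0.004],"grip":0.006}

```text
clock: 22.98
tcp_pos: [0.5009, 0.0111, 0.0281]
orientation: [-2.69, 0.119, -0.023]
contact_force: [-0.5, -10.8, 1.2]
grip_width: 0.0064
```

```bash
python3 -c "from h import *;st(.45)"
```

```text
t 22.98 tcp [0.5009 0.0111 0.0281] rack xy -0.1271 0.0012 toolx [ 0.996 -0.087 -0.003] rotneeded [ 0.0001 -0.0028 -0.0032] F [ -0.53 -10.83   1.16] Frack -10.83 grip 0.0064
```

Emit:
send_rows:
  motion:
    - {"dp":[0.0003,0.006,0.0005],"rot":[0.002,0.001,0.001],"grip":0.006}
    - {"dp":[0.0,0.006,0.0005],"rot":[0.003,0.002,0.003],"grip":0.006}
    - {"dp":[-0.0005,0.006,0.0005],"rot":[0.003,0.002,0.003],"grip":0.006}

```text
clock: 23.35
tcp_pos: [0.5037, 0.0195, 0.0298]
orientation: [-2.694, 0.122, -0.027]
contact_force: [-2.0, -10.0, 5.2]
grip_width: 0.0062
```

```bash
python3 -c "from h import *;st(.45)"
```

```text
t 23.35 tcp [0.5037 0.0195 0.0298] rack xy -0.1185 -0.0008 toolx [ 0.996 -0.09  -0.001] rotneeded [ 0.005  -0.0011 -0.0004] F [ -2.   -10.01   5.25] Frack -10.15 grip 0.0062
```

Emit:
send_rows:
  motion:
    - {"dp":[0.0,0.005,-0.0005],"rot":[0.004,0.002,0.002],"grip":0.006}
    - {"dp":[-0.0005,0.005,-0.0005],"rot":[0.003,0.002,0.003],"grip":0.006}
    - {"dp":[-0.0005,0.005,-0.0005],"rot":[0.003,0.002,0.003],"grip":0.006}
    - {"dp":[-0.0005,0.005,-0.0005],"rot":[0.003,0.002,0.003],"grip":0.006}

```text
clock: 23.85
tcp_pos: [0.5075, 0.0224, 0.0294]
orientation: [-2.701, 0.129, -0.035]
contact_force: [-2.8, -12.8, 8.9]
grip_width: 0.006
```

```bash
python3 -c "
from h import *;st(.45)
from bench import imaging
T=imaging.grab_frame('top')
fitrim(T,(.509,.086))"
```

```text
t 23.85 tcp [0.5075 0.0224 0.0294] rack xy -0.1152 -0.0044 toolx [ 0.995 -0.096  0.004] rotneeded [0.0125 0.0033 0.0055] F [ -2.8  -12.79   8.93] Frack -13.0 grip 0.006
wheel [0.5113 0.0724 1.5327] rack x,y -0.0651 -0.0036 head err 0.053 cost 1.52 cols 300 338
```

Emit:
send_rows:
  motion:
    - {"dp":[-0.0003,-0.003,-0.002],"rot":[0,0,0],"grip":0.006}
    - {"dp":[-0.004,-0.005,-0.002],"rot":[0.012,0.003,0.006],"grip":0.006}
    - {"dp":[0,0.004,0],"rot":[0,0,0],"grip":0.006}
    - {"dp":[0.0,0.004,0.0005],"rot":[0,0,0],"grip":0.006}
    - {"dp":[-0.0008,0.005,0.001],"rot":[0.003,0.002,0.003],"grip":0.006}
    - {"dp":[-0.001,0.006,0.001],"rot":[0.004,0.003,0.004],"grip":0.006}
    - {"dp":[-0.001,0.006,0.001],"rot":[0.004,0.003,0.004],"grip":0.006}

```text
clock: 24.78
tcp_pos: [0.5026, 0.0315, 0.0283]
orientation: [-2.69, 0.118, -0.024]
contact_force: [-1.9, -10.8, 3.8]
grip_width: 0.0056
```

```bash
python3 -c "from h import *;st(.45)"
```

```text
t 24.77 tcp [0.5026 0.0315 0.0283] rack xy -0.1066 0.0013 toolx [ 0.996 -0.087 -0.002] rotneeded [ 0.001  -0.0025 -0.0034] F [ -1.93 -10.84   3.76] Frack -10.97 grip 0.0056
```

Emit:
send_rows:
  motion:
    - {"dp":[0.0,0.005,0.0008],"rot":[0.003,0.001,0.001],"grip":0.006}
    - {"dp":[-0.0005,0.005,0.001],"rot":[0.003,0.002,0.002],"grip":0.006}
    - {"dp":[-0.0008,0.005,0.001],"rot":[0.004,0.002,0.003],"grip":0.006}

```text
clock: 25.15
tcp_pos: [0.5033, 0.0367, 0.0303]
orientation: [-2.694, 0.124, -0.025]
contact_force: [-1.5, -9.6, 1.5]
grip_width: 0.0061
```

```bash
python3 -c "from h import *;st(.45)"
```

```text
t 25.15 tcp [0.5033 0.0367 0.0303] rack xy -0.1014 0.0011 toolx [ 0.996 -0.091 -0.002] rotneeded [ 0.0048 -0.0027  0.0005] F [-1.5  -9.58  1.47] Frack -9.67 grip 0.0061
```

Emit:
send_rows:
  motion:
    - {"dp":[-0.0003,0.005,0.0003],"rot":[0.005,0.001,0.002],"grip":0.006}
    - {"dp":[-0.0005,0.005,0.0005],"rot":[0.004,0.001,0.002],"grip":0.006}
    - {"dp":[-0.0008,0.005,0.0005],"rot":[0.004,0.002,0.003],"grip":0.006}

```text
clock: 25.52
tcp_pos: [0.5044, 0.0398, 0.0311]
orientation: [-2.696, 0.13, -0.03]
contact_force: [-2.0, -12.3, 3.9]
grip_width: 0.0061
```

```bash
python3 -c "from h import *;st(.45)"
```

```text
t 25.52 tcp [0.5044 0.0398 0.0311] rack xy -0.0983 0.0003 toolx [ 0.995 -0.096  0.   ] rotneeded [ 0.0076 -0.0002  0.0058] F [ -1.98 -12.3    3.91] Frack -12.42 grip 0.0061
```

Emit:
send_rows:
  motion:
    - {"dp":[-0.0003,-0.003,-0.001],"rot":[0,0,0],"grip":0.006}
    - {"dp":[-0.0015,-0.005,-0.004],"rot":[0.008,0,0.006],"grip":0.006}
    - {"dp":[0,0.003,0],"rot":[0,0,0],"grip":0.006}

```text
clock: 25.9
tcp_pos: [0.5023, 0.0355, 0.0259]
orientation: [-2.688, 0.12, -0.027]
contact_force: [1.0, 0.3, -0.4]
grip_width: 0.0061
```

```bash
python3 -c "
from h import *;st(.45)
from bench import imaging
T=imaging.grab_frame('top')
c,e=rim(T,(.510,.103));print(list(zip(c.tolist(),e.round(1).tolist())))
fitrim(T,(.510,.103));fitrim(T,(.510,.097))"
```

```text
t 25.9 tcp [0.5023 0.0355 0.0259] rack xy -0.1027 0.002 toolx [ 0.996 -0.089 -0.001] rotneeded [-0.0017 -0.0004 -0.0016] F [ 1.    0.29 -0.44] Frack 0.38 grip 0.0061
[(293, 249.5), (294, 248.3), (295, 247.9), (296, 247.5), (297, 247.4), (298, 247.4), (299, 247.3), (300, 247.2), (301, 246.9), (302, 246.6), (303, 246.5), (304, 246.2), (305, 246.1), (306, 246.2), (307, 246.1), (308, 245.8), (309, 245.7), (310, 245.4), (311, 245.2), (312, 244.9), (313, 244.7), (314, 244.7), (315, 244.9), (316, 245.0), (317, 245.1), (318, 245.1), (319, 245.2), (320, 245.2), (321, 245.2), (322, 245.4), (323, 245.7), (324, 245.9), (325, 246.0), (326, 245.9), (327, 246.0), (328, 246.2), (329, 246.3), (330, 246.2), (331, 246.4), (332, 246.6), (333, 246.9), (334, 247.0), (335, 247.0), (336, 247.1), (337, 247.4), (338, 247.6), (339, 248.1), (340, 248.8), (347, 249.7), (348, 249.5), (349, 249.3), (350, 248.9), (351, 248.1), (353, 239.4), (354, 237.7), (355, 255.2), (356, 241.6)]
wheel [0.5117 0.0933 1.5681] rack x,y -0.0443 -0.0021 head err 0.088 cost 1.86 cols 293 331
wheel [0.5115 0.0945 1.5672] rack x,y -0.0431 -0.0018 head err 0.087 cost 2.07 cols 293 333
```

Emit:
send_rows:
  motion:
    - {"dp":[0.0003,0.004,0.0],"rot":[0,0,0],"grip":0.006}
    - {"dp":[-0.0005,0.005,0.0008],"rot":[0.002,0.001,0.001],"grip":0.006}
    - {"dp":[-0.001,0.006,0.001],"rot":[0.004,0.002,0.003],"grip":0.006}
    - {"dp":[-0.001,0.006,0.001],"rot":[0.004,0.002,0.003],"grip":0.006}
    - {"dp":[-0.001,0.006,0.001],"rot":[0.004,0.002,0.003],"grip":0.006}

```text
clock: 26.58
tcp_pos: [0.5024, 0.0463, 0.028]
orientation: [-2.697, 0.129, -0.031]
contact_force: [-3.0, -12.5, 3.9]
grip_width: 0.0056
```

```bash
python3 -c "from h import *;st(.45)"
```

```text
t 26.57 tcp [0.5024 0.0463 0.028 ] rack xy -0.092 0.0029 toolx [ 0.995 -0.095  0.001] rotneeded [0.0078 0.0004 0.0048] F [ -3.01 -12.46   3.88] Frack -12.68 grip 0.0056
```

Emit:
send_rows:
  motion:
    - {"dp":[-0.0003,0.006,0.001],"rot":[0.006,0.001,0.003],"grip":0.006}
    - {"dp":[-0.0006,0.006,0.001],"rot":[0.005,0.001,0.003],"grip":0.006}
    - {"dp":[-0.0008,0.006,0.001],"rot":[0.005,0.002,0.003],"grip":0.006}

```text
clock: 26.95
tcp_pos: [0.5022, 0.0507, 0.0295]
orientation: [-2.698, 0.135, -0.033]
contact_force: [-4.5, -14.0, 5.1]
grip_width: 0.0059
```

```bash
python3 -c "from h import *;st(.45)"
```

```text
t 26.95 tcp [0.5022 0.0507 0.0295] rack xy -0.0876 0.0035 toolx [ 0.995 -0.1    0.002] rotneeded [0.0092 0.0009 0.0096] F [ -4.48 -14.01   5.14] Frack -14.35 grip 0.0059
```

Emit:
send_rows:
  motion:
    - {"dp":[-0.0003,-0.003,-0.001],"rot":[0,0,0],"grip":0.006}
    - {"dp":[0.001,-0.005,-0.003],"rot":[0.009,0.001,0.01],"grip":0.006}
    - {"dp":[0.0003,0.004,0.0],"rot":[0,0,0],"grip":0.006}
    - {"dp":[-0.0003,0.004,0.0005],"rot":[0.001,0,0.001],"grip":0.006}
    - {"dp":[-0.0012,0.006,0.001],"rot":[0.004,0.002,0.004],"grip":0.006}
    - {"dp":[-0.0015,0.006,0.001],"rot":[0.005,0.002,0.004],"grip":0.006}

```text
clock: 27.7
tcp_pos: [0.5045, 0.0585, 0.0288]
orientation: [-2.685, 0.115, -0.031]
contact_force: [-1.3, -10.8, 10.2]
grip_width: 0.0059
```

```bash
python3 -c "from h import *;st(.45)"
```

```text
t 27.7 tcp [0.5045 0.0585 0.0288] rack xy -0.0796 0.0019 toolx [ 0.996 -0.086  0.003] rotneeded [-0.004   0.0033 -0.0042] F [ -1.26 -10.76  10.25] Frack -10.83 grip 0.0059
```

Emit:
send_rows:
  motion:
    - {"dp":[-0.0005,0.005,0.001],"rot":[0.001,0.002,0.001],"grip":0.006}
    - {"dp":[-0.001,0.005,0.001],"rot":[0.003,0.002,0.003],"grip":0.006}

```text
clock: 27.95
tcp_pos: [0.5051, 0.0629, 0.0315]
orientation: [-2.688, 0.118, -0.032]
contact_force: [-2.3, -9.8, 7.3]
grip_width: 0.0059
```

```bash
python3 -c "from h import *;st(.45)"
```

```text
t 27.95 tcp [0.5051 0.0629 0.0315] rack xy -0.0752 0.0017 toolx [ 0.996 -0.089  0.004] rotneeded [-0.0012  0.0038 -0.0021] F [-2.26 -9.76  7.32] Frack -9.92 grip 0.0059
```

Emit:
send_rows:
  motion:
    - {"dp":[-0.0003,-0.003,-0.001],"rot":[0,0,0],"grip":0.006}
    - {"dp":[0.0,-0.005,-0.004],"rot":[0,0.003,0],"grip":0.006}
    - {"dp":[0.0003,0.004,0.0],"rot":[0,0,0],"grip":0.006}
    - {"dp":[-0.0003,0.004,0.0005],"rot":[0.001,0,0.001],"grip":0.006}
    - {"dp":[-0.0008,0.005,0.001],"rot":[0.003,0.001,0.002],"grip":0.006}

```text
clock: 28.58
tcp_pos: [0.5054, 0.0658, 0.028]
orientation: [-2.687, 0.117, -0.03]
contact_force: [-1.7, -11.9, 8.9]
grip_width: 0.006
```

```bash
python3 -c "from h import *;st(.45)"
```

```text
t 28.57 tcp [0.5054 0.0658 0.028 ] rack xy -0.0722 0.0017 toolx [ 0.996 -0.088  0.002] rotneeded [-0.0018  0.0024 -0.0029] F [ -1.68 -11.89   8.87] Frack -12.0 grip 0.006
```

Emit:
send_rows:
  motion:
    - {"dp":[-0.0005,0.005,0.001],"rot":[0.002,0.002,0.001],"grip":0.006}
    - {"dp":[-0.001,0.005,0.001],"rot":[0.003,0.002,0.003],"grip":0.006}

```text
clock: 28.82
tcp_pos: [0.5059, 0.0698, 0.0304]
orientation: [-2.689, 0.121, -0.031]
contact_force: [-1.0, -10.2, 9.1]
grip_width: 0.0058
```

```bash
python3 -c "from h import *;st(.45)"
```

```text
t 28.82 tcp [0.5059 0.0698 0.0304] rack xy -0.0682 0.0016 toolx [ 0.996 -0.09   0.002] rotneeded [ 0.0002  0.0025 -0.0002] F [ -0.97 -10.22   9.14] Frack -10.26 grip 0.0058
```

Emit:
send_rows:
  motion:
    - {"dp":[-0.0005,0.005,0.0005],"rot":[0.003,0.002,0.001],"grip":0.006}
    - {"dp":[-0.0005,0.005,0.0005],"rot":[0.003,0.002,0.001],"grip":0.006}

```text
clock: 29.08
tcp_pos: [0.5064, 0.0724, 0.0317]
orientation: [-2.691, 0.129, -0.033]
contact_force: [-4.2, -13.0, 9.3]
grip_width: 0.0062
```

```bash
python3 -c "
from h import *;st(.45)
from bench import imaging
T=imaging.grab_frame('top')
c,e=rim(T,(.512,.125));print(list(zip(c.tolist(),e.round(1).tolist())))"
```

```text
t 29.07 tcp [0.5064 0.0724 0.0317] rack xy -0.0656 0.0013 toolx [ 0.995 -0.096  0.002] rotneeded [0.0023 0.0022 0.0053] F [ -4.24 -13.01   9.25] Frack -13.34 grip 0.0062
[(259, 238.6), (260, 238.6), (281, 247.4), (282, 246.7), (283, 246.4), (284, 246.2), (285, 246.0), (286, 246.0), (287, 246.0), (288, 245.7), (289, 245.6), (290, 245.5), (291, 245.5), (292, 245.5), (293, 245.5), (294, 245.5), (295, 245.6), (296, 245.5), (297, 245.5), (298, 245.6), (299, 245.6), (300, 245.6), (301, 245.6), (302, 245.5), (303, 245.6), (304, 245.6), (305, 245.6), (306, 245.8), (307, 246.0), (308, 246.3), (309, 246.0), (310, 245.8), (311, 245.7), (312, 245.7), (313, 245.7), (314, 246.1), (315, 246.5), (316, 246.8), (317, 247.3), (318, 247.9), (319, 248.2), (320, 248.4), (321, 248.7), (322, 248.9), (323, 249.2), (324, 249.4), (325, 250.0), (326, 250.4), (327, 251.0), (328, 251.2), (332, 248.4), (333, 248.2), (334, 248.1), (335, 247.5), (336, 247.2), (338, 238.3), (339, 253.2), (340, 251.2), (341, 240.2), (342, 240.6), (343, 240.6), (344, 240.2), (345, 238.1), (347, 254.4)]
```

Emit:
send_rows:
  motion:
    - {"dp":[-0.0003,-0.003,-0.001],"rot":[0,0,0],"grip":0.006}
    - {"dp":[0.0,-0.005,-0.004],"rot":[0.002,0.002,0.005],"grip":0.006}
    - {"dp":[0.0003,0.004,0.0],"rot":[0,0,0],"grip":0.006}
    - {"dp":[-0.0003,0.004,0.0005],"rot":[0.001,0,0.001],"grip":0.006}
    - {"dp":[-0.0008,0.005,0.001],"rot":[0.003,0.001,0.003],"grip":0.006}

```text
clock: 29.75
tcp_pos: [0.5065, 0.0752, 0.0281]
orientation: [-2.689, 0.12, -0.029]
contact_force: [-3.2, -13.2, 10.6]
grip_width: 0.006
```

```bash
python3 -c "from h import *;st(.45)"
```

```text
t 29.75 tcp [0.5065 0.0752 0.0281] rack xy -0.0628 0.0014 toolx [ 0.996 -0.089  0.001] rotneeded [-0.0003  0.0014 -0.0014] F [ -3.22 -13.23  10.6 ] Frack -13.47 grip 0.006
```

Emit:
send_rows:
  motion:
    - {"dp":[-0.0005,0.005,0.001],"rot":[0.003,0.002,0.002],"grip":0.006}

```text
clock: 29.88
tcp_pos: [0.5068, 0.0772, 0.0293]
orientation: [-2.689, 0.121, -0.029]
contact_force: [-3.6, -11.9, 9.5]
grip_width: 0.0057
```

Emit:
send_rows:
  motion:
    - {"dp":[-0.0005,0.005,0.001],"rot":[0.003,0.002,0.002],"grip":0.006}

```text
clock: 30.0
tcp_pos: [0.507, 0.079, 0.0305]
orientation: [-2.69, 0.123, -0.029]
contact_force: [-3.3, -12.1, 9.4]
grip_width: 0.006
```

```bash
python3 -c "from h import *;st(.45)"
```

```text
t 30.0 tcp [0.507  0.079  0.0305] rack xy -0.059 0.0013 toolx [ 0.996 -0.092  0.001] rotneeded [0.0008 0.0009 0.0009] F [ -3.26 -12.14   9.44] Frack -12.38 grip 0.006
```

Emit:
send_rows:
  motion:
    - {"dp":[-0.0005,0.005,0.0005],"rot":[0.003,0.002,0.002],"grip":0.006}

```text
clock: 30.12
tcp_pos: [0.5072, 0.0803, 0.0311]
orientation: [-2.691, 0.126, -0.03]
contact_force: [-4.7, -14.4, 11.2]
grip_width: 0.0058
```

Emit:
send_rows:
  motion:
    - {"dp":[-0.0005,0.005,0.0005],"rot":[0.003,0.002,0.002],"grip":0.006}

```text
clock: 30.25
tcp_pos: [0.5072, 0.0814, 0.0318]
orientation: [-2.692, 0.128, -0.03]
contact_force: [-4.3, -13.4, 10.6]
grip_width: 0.0059
```

```bash
python3 -c "
from h import *;st(.45)
from bench import imaging
T=imaging.grab_frame('top')
c,e=rim(T,(.512,.13));print([(a,b) for a,b in zip(c.tolist(),e.round(1).tolist()) if 300<a<340])"
```

```text
t 30.25 tcp [0.5072 0.0814 0.0318] rack xy -0.0565 0.0012 toolx [ 0.995 -0.095  0.   ] rotneeded [0.0029 0.0002 0.0045] F [ -4.34 -13.36  10.64] Frack -13.7 grip 0.0059
[(301, 245.6), (302, 245.6), (303, 245.7), (304, 245.7), (305, 245.7), (306, 246.1), (307, 246.2), (308, 246.2), (309, 246.1), (310, 246.0), (311, 246.2), (312, 246.1), (313, 246.1), (314, 246.2), (315, 246.5), (316, 246.8), (317, 247.8), (318, 248.5), (319, 248.8), (320, 249.2), (321, 249.6), (322, 250.1), (323, 250.4), (324, 250.7), (328, 248.5), (329, 247.9), (330, 247.7), (331, 247.5), (332, 246.8), (333, 246.2), (334, 238.5), (335, 251.4), (337, 239.4), (338, 240.2), (339, 240.3)]
```

Emit:
send_rows:
  motion:
    - {"dp":[-0.0003,-0.003,-0.001],"rot":[0,0,0],"grip":0.006}
    - {"dp":[0.0,-0.005,-0.004],"rot":[0.003,0,0.004],"grip":0.006}
    - {"dp":[0.0003,0.004,0.0],"rot":[0,0,0],"grip":0.006}
    - {"dp":[-0.0003,0.004,0.0005],"rot":[0.001,0,0.001],"grip":0.006}

```text
clock: 30.8
tcp_pos: [0.5072, 0.0817, 0.027]
orientation: [-2.688, 0.12, -0.029]
contact_force: [-1.0, -12.0, 7.7]
grip_width: 0.0062
```

Emit:
send_rows:
  motion:
    - {"dp":[-0.0008,0.004,0.001],"rot":[0.003,0.001,0.003],"grip":0.006}

```text
clock: 30.92
tcp_pos: [0.5072, 0.0819, 0.0273]
orientation: [-2.691, 0.121, -0.03]
contact_force: [-1.6, -16.6, 2.2]
grip_width: 0.006
```

Emit:
send_rows:
  motion:
    - {"dp":[-0.0008,0.005,0.001],"rot":[0.003,0.001,0.003],"grip":0.006}

```text
clock: 31.05
tcp_pos: [0.5073, 0.0818, 0.0273]
orientation: [-2.695, 0.123, -0.032]
contact_force: [-1.6, -17.5, 0.9]
grip_width: 0.0059
```

```bash
python3 -c "from h import *;st(.45)"
```

```text
t 31.05 tcp [0.5073 0.0818 0.0273] rack xy -0.0562 0.0013 toolx [ 0.996 -0.092  0.003] rotneeded [0.0059 0.0025 0.0012] F [ -1.64 -17.49   0.9 ] Frack -17.57 grip 0.0059
```

Emit:
send_rows:
  motion:
    - {"dp":[-0.0006,0.0045,0.0003],"rot":[0.003,0.001,0.002],"grip":0.006}

```text
clock: 31.18
tcp_pos: [0.5074, 0.0815, 0.027]
orientation: [-2.698, 0.127, -0.034]
contact_force: [-2.7, -14.0, 7.5]
grip_width: 0.0061
```

Emit:
send_rows:
  motion:
    - {"dp":[-0.0006,0.0045,0.0003],"rot":[0.003,0.001,0.002],"grip":0.006}

```text
clock: 31.3
tcp_pos: [0.5075, 0.0814, 0.0269]
orientation: [-2.7, 0.13, -0.036]
contact_force: [-4.0, -14.2, 8.6]
grip_width: 0.0063
```

Emit:
send_rows:
  motion:
    - {"dp":[-0.0006,0.0045,0.0003],"rot":[0.003,0.001,0.002],"grip":0.006}

```text
clock: 31.42
tcp_pos: [0.5075, 0.0813, 0.0269]
orientation: [-2.702, 0.134, -0.038]
contact_force: [-4.2, -14.8, 7.9]
grip_width: 0.0058
```

```bash
python3 -c "
from h import *;st(.45)
from bench import imaging
T=imaging.grab_frame('top')
c,e=rim(T,(.512,.13));print([(a,b) for a,b in zip(c.tolist(),e.round(1).tolist()) if 278<a<330])"
```

```text
t 31.43 tcp [0.5075 0.0813 0.0269] rack xy -0.0566 0.001 toolx [ 0.995 -0.1    0.006] rotneeded [0.0137 0.0044 0.0093] F [ -4.2  -14.76   7.86] Frack -15.08 grip 0.0058
[(279, 246.2), (280, 246.0), (281, 245.8), (282, 245.7), (283, 245.5), (284, 245.3), (285, 245.3), (286, 245.2), (287, 245.3), (288, 245.3), (289, 245.3), (290, 245.2), (291, 245.2), (292, 245.2), (293, 245.2), (294, 245.3), (295, 245.3), (296, 245.3), (297, 245.4), (298, 245.4), (299, 245.4), (300, 245.5), (301, 245.5), (302, 245.5), (303, 245.5), (304, 245.6), (305, 245.7), (306, 246.1), (307, 246.2), (308, 246.2), (309, 246.1), (310, 246.0), (311, 246.0), (312, 246.0), (313, 246.4), (314, 246.5), (315, 246.6), (316, 247.1), (317, 247.6), (318, 248.5), (319, 248.8), (320, 249.2), (321, 249.5), (322, 250.1), (323, 250.8), (324, 251.1), (328, 248.6), (329, 248.4)]
```

Emit:
send_rows:
  motion:
    - {"dp":[-0.0003,-0.003,0],"rot":[0,0,0],"grip":0.006}
    - {"dp":[0.0,-0.005,-0.001],"rot":[0.012,0.004,0.008],"grip":0.006}
    - {"dp":[0.0003,0.004,0.0],"rot":[0,0,0],"grip":0.006}
    - {"dp":[-0.0003,0.004,0.0005],"rot":[0.001,0,0.001],"grip":0.006}

```text
clock: 31.98
tcp_pos: [0.5073, 0.0816, 0.0261]
orientation: [-2.69, 0.121, -0.028]
contact_force: [-3.0, -9.9, 2.7]
grip_width: 0.0061
```

Emit:
send_rows:
  motion:
    - {"dp":[-0.0008,0.004,0.001],"rot":[0.003,0.001,0.003],"grip":0.006}

```text
clock: 32.1
tcp_pos: [0.5073, 0.0818, 0.0262]
orientation: [-2.692, 0.122, -0.03]
contact_force: [-1.6, -16.6, 0.8]
grip_width: 0.0058
```

Emit:
send_rows:
  motion:
    - {"dp":[-0.0008,0.005,0.0012],"rot":[0.004,0.001,0.003],"grip":0.006}

```text
clock: 32.22
tcp_pos: [0.5073, 0.0816, 0.0263]
orientation: [-2.696, 0.124, -0.032]
contact_force: [-0.9, -16.0, -1.0]
grip_width: 0.0063
```

```bash
python3 -c "from h import *;st(.45)"
```

```text
t 32.23 tcp [0.5073 0.0816 0.0263] rack xy -0.0563 0.0012 toolx [ 0.996 -0.092  0.003] rotneeded [0.0067 0.0021 0.0017] F [ -0.92 -16.02  -0.96] Frack -16.04 grip 0.0063
```

Emit:
send_rows:
  motion:
    - {"dp":[-0.0006,0.006,0.001],"rot":[0.005,0.002,0.003],"grip":0.006}

```text
clock: 32.35
tcp_pos: [0.5075, 0.0816, 0.0261]
orientation: [-2.699, 0.128, -0.033]
contact_force: [-4.1, -18.8, 2.7]
grip_width: 0.006
```

Emit:
send_rows:
  motion:
    - {"dp":[-0.0006,0.006,0.001],"rot":[0.006,0.002,0.003],"grip":0.006}

```text
clock: 32.48
tcp_pos: [0.5074, 0.0815, 0.026]
orientation: [-2.7, 0.132, -0.033]
contact_force: [-3.9, -19.0, 3.4]
grip_width: 0.0061
```

```bash
python3 -c "from h import *;st(.45)"
```

```text
t 32.48 tcp [0.5074 0.0815 0.026 ] rack xy -0.0564 0.001 toolx [ 0.995 -0.098  0.003] rotneeded [0.0116 0.0015 0.0073] F [ -3.87 -19.02   3.39] Frack -19.3 grip 0.0061
```

Emit:
send_rows:
  motion:
    - {"dp":[-0.001,0.0055,0.001],"rot":[0.006,0.002,0.004],"grip":0.006}
    - {"dp":[-0.0003,-0.002,0],"rot":[0,0,0],"grip":0.006}
    - {"dp":[-0.0003,-0.004,0],"rot":[0,0,0],"grip":0.006}
    - {"dp":[-0.001,-0.015,0],"rot":[0,0,0],"grip":0.006}
    - {"dp":[-0.003,-0.03,0],"rot":[0,0,0],"grip":0.006}
    - {"dp":[-0.003,-0.03,0.01],"rot":[0,0,0],"grip":0.006}
    - {"dp":[0,-0.02,0.03],"rot":[0,0,0],"grip":0.006}
    - {"dp":[0,0,0],"rot":[0,0,0],"grip":0.006}

```text
clock: 33.48
tcp_pos: [0.4984, -0.0225, 0.067]
orientation: [-2.7, 0.129, -0.031]
contact_force: [-0.6, 0.0, -0.6]
grip_width: 0.006
```

```bash
python3 -c "
from h import *;st(.45)
from bench import imaging
F={n:imaging.grab_frame(n) for n in('top','scene')}
T=F['top']
c,e=rim(T,(.513,.133));print([(a,b) for a,b in zip(c.tolist(),e.round(1).tolist()) if 278<a<330])
for x in(-.003,-.006,-.01):
  d=np.array([np.cos(TH),np.sin(TH)]);n=np.array([-d[1],d[0]])
  a=np.linspace(0,2*np.pi,721);ct=O+x*d
  for hd in(0,.07):
    dd=np.array([np.cos(TH+hd),np.sin(TH+hd)]);nn=np.array([-dd[1],dd[0]])
    P=np.c_[ct[0]+dd[0]*.0625*np.cos(a)-nn[0]*.01,ct[1]+dd[1]*.0625*np.cos(a)-nn[1]*.01,.0625+.0625*np.sin(a)]
    q=proj(T,P)[np.sin(a)>=-.2];o=np.argsort(q[:,0]);print(x,hd,'end',q[:,0].max().round(1),np.interp([290,295,300,305,310,315,320,323],q[o,0],q[o,1]).round(1))
# change check of the other things against the first frames
for n in F:
  g0=cv2.imread(f'pics/{n}0.png').astype(int);g=F[n]['img'][:,:,::-1].astype(int);D=(np.abs(g-g0).max(2)>40)
  B={'top':dict(bottle=(265,140,293,190),mallet=(158,190,212,328),plane=(402,148,495,190),stored=(278,210,328,228)),'scene':dict(bottle=(360,250,405,360),mallet=(475,200,562,325),plane=(55,258,185,348),stored=(315,228,345,290))}[n]
  print(n,{k:int(D[y0:y1,x0:x1].sum()) for k,(x0,y0,x1,y1) in B.items()})"
```

```text
t 33.48 tcp [ 0.4984 -0.0225  0.067 ] rack xy -0.1608 0.0006 toolx [ 0.995 -0.096  0.001] rotneeded [0.0108 0.0004 0.0053] F [-0.59  0.01 -0.61] Frack -0.04 grip 0.006
[(279, 246.2), (280, 246.1), (281, 245.8), (282, 245.5), (283, 245.4), (284, 245.4), (285, 245.2), (286, 245.3), (287, 245.2), (288, 245.2), (289, 245.2), (290, 245.2), (291, 245.2), (292, 245.2), (293, 245.3), (294, 245.2), (295, 245.3), (296, 245.3), (297, 245.3), (298, 245.4), (299, 245.4), (300, 245.6), (301, 245.5), (302, 245.5), (303, 245.6), (304, 245.6), (305, 245.8), (306, 246.1), (307, 246.2), (308, 246.3), (309, 246.1), (310, 245.9), (311, 245.8), (312, 246.1), (313, 246.1), (314, 246.4), (315, 246.7), (316, 247.1), (317, 247.8), (318, 248.5), (319, 248.9), (320, 249.1), (321, 249.5), (322, 250.1), (323, 250.7), (324, 251.5)]
-0.003 0 end 324.6 [245.  245.1 245.4 245.8 246.4 247.1 248.2 249.2]
-0.003 0.07 end 324.4 [245.6 245.4 245.3 245.4 245.6 246.1 246.9 247.7]
-0.006 0 end 325.8 [245.1 245.1 245.4 245.8 246.3 247.  248.  248.8]
-0.006 0.07 end 325.6 [245.8 245.5 245.4 245.4 245.6 246.  246.7 247.4]
-0.01 0 end 327.3 [245.2 245.2 245.4 245.7 246.2 246.9 247.7 248.5]
-0.01 0.07 end 327.1 [246.  245.7 245.5 245.5 245.7 246.  246.6 247.1]
top {'bottle': 0, 'mallet': 0, 'plane': 0, 'stored': 0}
scene {'bottle': 0, 'mallet': 0, 'plane': 0, 'stored': 74}
```

```bash
python3 -c "from bench import hand_in;print(hand_in())"
```

```text
the job is handed in; nothing more can be done
None
```

I rolled the wheel along the bench into the empty bay, pushed it past the keeper until it met the stop, pressed it home and handed in at about 33.5 s. No verdict was reported.

**How it went:**
- **Squaring and rolling:** I squared the wheel with the jaws first, then rolled it on its rim with the closed fingertips behind it.
- **False starts:** The first two pushes met the rim too high, because the real fingertips sit about 31 mm behind the reported TCP along the tool. I backed off and pushed lower with the tool leant back, which worked.
- **Pressing home:** At the stop the tool stopped advancing at the same place three times, while the push rose from about 12 N to 16–19 N. I held about 19 N for at least 0.25 s. My best estimate of the keeper drag is 8–10 N, so that is about 10 N more than the drag.

**Last checks:**
- **Wheel position:** After I pulled the fingers away, the top camera put the wheel at rack x ≈ -3 mm, on the centre line and square. It did not move when released.
- **Other items:** Image differences showed no change at the plane, mallet or bottle. The stored wheel showed none from above, but the scene view had 74 changed pixels there, which I put down to the arm's shadow.

**Not checked:**
- **Forces:** I could not measure the remaining contact force on the stop, nor how the push split between stop and bench.
- **Drag:** It varied between about 10 and 14 N depending on how much the fingers pressed downward, so the drag figure is rough.

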